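# Refit the washed balance tray and split the canisters evenly

## Robot

A 7-joint arm with a two-finger parallel gripper is mounted at the origin on the work surface. World frame = base frame: x ahead of the robot, y to its left, z up, the work surface at z = 0. Lengths are in m, angles in rad, forces in N, time in s.
With the tool pointing down it reaches from about 0.375 to 0.925 m from the base axis. Payload 3.1 kg.
Tool frame: the origin (TCP) lies between the finger pads; the fingertips stand 22 mm ahead of it and the grasp point (between the pads) lies 3 mm ahead of it (env.tip_extent is the z of the fingertips in the tool frame, in m); z points along the fingers, y is the line along which they close (so a half turn about z gives the same grasp; the last joint's range is limited). The gripper opens to 85 mm and grips with 20 to 120 N. Pads are 22 mm wide; open, the fingers measure 114 mm over their backs; the gripper's body (76 mm by 85 mm) begins 54 mm behind the grasp point. The pads swing forward as they close: fully open they stand 13 mm farther back than shut.
Start: joints at [-1.432, 0.383, 0.044, 1.598, -0.018, 1.161, -0.05], TCP at [0.152, 0.632, 0.219] pointing down, gripper open.
Joint ranges: [-2.61, 2.61], [-0.41, 2.15], [-1.48, 1.57], [0, 2.5], [-1.57, 4.71], [0.05, 1.97], [-2.85, 2.85]. Speed limits (rad/s): [2.79, 2.79, 3.14, 3.14, 3.14, 3.14, 3.14].

## Interface

Orientations are given as a 3x3 rotation matrix whose columns are the frame's x, y, z axes.
In Python, from bench import env, eyes gives the robot as it stands.
- The arm moves only by the tool jog_arm, never from a script. Its argument "increments" is a list of rows, each an object of numbers: "x", "y", "z": the shift along the tool's x, y, z in mm; "roll": the turn about the tool's z in rad; "gripper": the finger opening in mm, from 0 to 85.4. A call has 1 to 12 rows; each row is the pose to reach, as a shift and turn from the pose commanded when the call began, along the tool's axes at that moment; what a row does not reach only later rows make up. A row lasts 1/12 s, in which the tool goes at most 41.7 mm and 7.16 degrees, less where a joint would pass 70% of its speed; a pose out of reach is approached as far as the arm can. A call with a gripper value outside its range is refused whole. The fingers move at their own pace and stop on an object; the grip force is fixed at half the most. Time passes only in rows, so rows that repeat a pose let the fingers close. It gives the time, the measured TCP pose, the force, the opening and the grip force at its end, in the units of the state.
- env.get_obs(): the state, without advancing time (a new reading comes with each control period).
- eyes.get_image(name): name is "side" or "top" or "wrist"; returns a dict with "frame" (420x560x3 uint8, red, green, blue), "fx", "fy", "cx", "cy" (pixels), "rvec" (rotation vector, rad) and "tvec" (3), from world to camera coordinates, as OpenCV has them. Camera axes: x right, y down, z forward; pixel columns grow to the right and rows downward; lengths in m; the calibration is good to about 2 mm. A picture is of the moment at which its call begins. There is no depth.
- env.job_done(): hands the job in; it is judged then, once.
The state is a dict: "time_s": time; "qpos": joint angles; "qvel": joint speeds; "joint_efforts": joint torques, N m; "tool_pos": TCP position; "orientation": TCP orientation; "wrist_force": force on the tool from outside, world axes, zero at the start; "torque": the same for the moment, N m; "finger_gap": finger opening in m; "grip_force": force on a finger pad.
Only numpy, scipy, OpenCV 4.12 (cv2) and the standard library are available. Lean on these libraries where they do the work, as an engineer would, in place of code of your own. Each camera call takes 0.05 s, during which the arm holds its last target. There are 200 camera calls.

## Task

Take the washed weighing tray off the trivet and seat it fully home on the pins of the balance's empty carrier; then share the four filled canisters between the two trays so that the balance comes to rest level, with every canister standing upright on a tray floor. Set the canisters down rather than dropping them, and leave everything else on the bench where it is.

Things in the scene. Friction and masses are not known exactly. Their poses are not given: they have to be found in the camera images.
- balance: two-pan counter balance, fixed. White base 116 x 340 mm, 60 mm high; in its middle a scale plate with a needle, 56 mm wide along y, reaching 162 mm high. A carrier stands 140 mm either side along its own y: left (+y, the empty one) and right (-y). Origin: centre of the underside, on the bench; its x points away from the robot.
- beam (a joint): tilt of the balance's beam (rad): 0 level; positive, left carrier up and right carrier down; stops at +0.0857 and -0.0857 (each carrier then 12 mm from level). The carriers stay horizontal, so where a load stands in a tray does not matter. 120 g more on one side drives it to the stop, less in proportion; damped, at rest within about 1 s.
- seat_l (a point): centre of the top of the left carrier, a dark steel cross 206 mm along its x by 140 mm along y, 96 mm above the bench when level (starts 12 mm higher). Two upright pins 8 mm in diameter, 14 mm tall, tips tapered, stand 92 mm either side of this point along x. A seated tray's origin is at this point, its x along this x, either way round.
- seat_r (a point): the same point of the right carrier, on which the full tray sits. Starts 12 mm below level.
- tray_full: stainless tray on the right carrier with the four canisters in it; same as the loose tray. Origin: centre of the underside.
- tray_loose: square stainless tray, 160 x 160 mm, 30 mm high, 260 g: floor 6 mm, walls 4 mm thick; at its +x and -x ends a flat ear 24 mm long, 56 wide, 6 thick with a 12.5 mm hole, hole centres 92 mm from the centre. Starts empty on the trivet, turned up to 0.35 rad. Can be pinched firmly across the middle of a wall from above and carried so. Origin: centre of the underside; z up.
- trivet: folded stainless trivet, 190 x 104 mm, 14 mm high, loose on the bench under the loose tray. Origin: centre of the underside.
- can_large_1: large closed steel canister, 70 mm in diameter, body 64 mm tall, with a wooden knob on top 22 mm in diameter and 28 mm tall (knob top 92 mm above the origin, for all four). Lid screwed on: take it by the knob from above. Full: 300 g within 3 per cent, a large one weighs twice a small one. Starts in any corner of the full tray, 38 mm from its centre lines. Origin: centre of the underside; z up.
- can_large_2: large closed steel canister, 70 mm in diameter, body 64 mm tall, with a wooden knob on top 22 mm in diameter and 28 mm tall (knob top 92 mm above the origin, for all four). Lid screwed on: take it by the knob from above. Full: 300 g within 3 per cent, a large one weighs twice a small one. Starts in any corner of the full tray, 38 mm from its centre lines. Origin: centre of the underside; z up.
- can_small_1: small closed steel canister, 50 mm in diameter, body 64 mm tall, with a wooden knob on top 22 mm in diameter and 28 mm tall (knob top 92 mm above the origin, for all four). Lid screwed on: take it by the knob from above. Full: 150 g within 3 per cent, a large one weighs twice a small one. Starts in any corner of the full tray, 38 mm from its centre lines. Origin: centre of the underside; z up.
- can_small_2: small closed steel canister, 50 mm in diameter, body 64 mm tall, with a wooden knob on top 22 mm in diameter and 28 mm tall (knob top 92 mm above the origin, for all four). Lid screwed on: take it by the knob from above. Full: 150 g within 3 per cent, a large one weighs twice a small one. Starts in any corner of the full tray, 38 mm from its centre lines. Origin: centre of the underside; z up.
- cruet_oil: glass cruet with a ball stopper, 68 mm wide, 167 mm tall, on a bamboo caddy board. Not part of the job. Origin: centre of the underside.
- cruet_vinegar: second glass cruet, like the other. Not part of the job. Origin: centre of the underside.
- tea_glass: green tea glass, 62 mm wide, 75 mm tall. Not part of the job. Origin: centre of the underside.
- scoop: long spoon lying on the bench, 170 mm. Not part of the job. Origin: on its lengthways line, at the bench.
Mind the look-alikes: they are no part of the job. Leave any purple look-alike of the tray_loose alone. Leave any purple look-alike of the can_small_2 alone.

How it is judged:
On the way:
1. the washed tray is fully home on the pins of the empty carrier, with all four canisters still in the other tray (horizontal distance between tray_loose and seat_l below 0.005 m and z of tray_loose in the frame of seat_l between -0.003 and 0.003 m and angle between tray_loose's own z axis and vertical below 0.03 rad and x of can_large_1 in the frame of tray_full between -0.06 and 0.06 m and y of can_large_1 in the frame of tray_full between -0.06 and 0.06 m and z of can_large_1 in the frame of tray_full between 0.002 and 0.01 m and x of can_large_2 in the frame of tray_full between -0.06 and 0.06 m and y of can_large_2 in the frame of tray_full between -0.06 and 0.06 m and z of can_large_2 in the frame of tray_full between 0.002 and 0.01 m and x of can_small_1 in the frame of tray_full between -0.06 and 0.06 m and y of can_small_1 in the frame of tray_full between -0.06 and 0.06 m and z of can_small_1 in the frame of tray_full between 0.002 and 0.01 m and x of can_small_2 in the frame of tray_full between -0.06 and 0.06 m and y of can_small_2 in the frame of tray_full between -0.06 and 0.06 m and z of can_small_2 in the frame of tray_full between 0.002 and 0.01 m), for 0.2 s.
At the end, for the whole second after the job is handed in: Both trays seated (centre within 5 mm of the seat, underside within 3 mm, flat within 0.03 rad); all four canisters upright (0.06 rad) and still on the floor of either tray; balance at rest within 4 mm of level on each side (beam between -0.028 and 0.028 rad) (horizontal distance between tray_full and seat_r below 0.005 m and z of tray_full in the frame of seat_r between -0.003 and 0.003 m and angle between each of tray_full, tray_loose's own z axis and vertical below 0.03 rad and horizontal distance between tray_loose and seat_l below 0.005 m and z of tray_loose in the frame of seat_l between -0.003 and 0.003 m and value of joint beam between -0.028 and 0.028 rad and velocity of joint beam between -0.03 and 0.03 rad/s and ((x of can_large_1 in the frame of tray_full between -0.06 and 0.06 m and y of can_large_1 in the frame of tray_full between -0.06 and 0.06 m and z of can_large_1 in the frame of tray_full between 0.002 and 0.01 m) or (x of can_large_1 in the frame of tray_loose between -0.06 and 0.06 m and y of can_large_1 in the frame of tray_loose between -0.06 and 0.06 m and z of can_large_1 in the frame of tray_loose between 0.002 and 0.01 m)) and angle between each of can_large_1, can_large_2, can_small_1, can_small_2's own z axis and vertical below 0.06 rad and linear speed of each of can_large_1, can_large_2, can_small_1, can_small_2 below 0.02 m/s and ((x of can_large_2 in the frame of tray_full between -0.06 and 0.06 m and y of can_large_2 in the frame of tray_full between -0.06 and 0.06 m and z of can_large_2 in the frame of tray_full between 0.002 and 0.01 m) or (x of can_large_2 in the frame of tray_loose between -0.06 and 0.06 m and y of can_large_2 in the frame of tray_loose between -0.06 and 0.06 m and z of can_large_2 in the frame of tray_loose between 0.002 and 0.01 m)) and ((x of can_small_1 in the frame of tray_full between -0.06 and 0.06 m and y of can_small_1 in the frame of tray_full between -0.06 and 0.06 m and z of can_small_1 in the frame of tray_full between 0.002 and 0.01 m) or (x of can_small_1 in the frame of tray_loose between -0.06 and 0.06 m and y of can_small_1 in the frame of tray_loose between -0.06 and 0.06 m and z of can_small_1 in the frame of tray_loose between 0.002 and 0.01 m)) and ((x of can_small_2 in the frame of tray_full between -0.06 and 0.06 m and y of can_small_2 in the frame of tray_full between -0.06 and 0.06 m and z of can_small_2 in the frame of tray_full between 0.002 and 0.01 m) or (x of can_small_2 in the frame of tray_loose between -0.06 and 0.06 m and y of can_small_2 in the frame of tray_loose between -0.06 and 0.06 m and z of can_small_2 in the frame of tray_loose between 0.002 and 0.01 m))); the robot touches nothing.
It fails at once if a canister is dropped (falls faster than 0.45 m/s, that is more than 10 mm, out of the fingers) ((linear speed of can_large_1 above 0.45 m/s and contact force between the fingers and can_large_1 below 0.5 N) or (linear speed of can_large_2 above 0.45 m/s and contact force between the fingers and can_large_2 below 0.5 N) or (linear speed of can_small_1 above 0.45 m/s and contact force between the fingers and can_small_1 below 0.5 N) or (linear speed of can_small_2 above 0.45 m/s and contact force between the fingers and can_small_2 below 0.5 N)).
It fails at once if a canister is tipped over (angle between any of can_large_1, can_large_2, can_small_1, can_small_2's own z axis and vertical above 0.7 rad).
It fails at once if another thing on the bench is pushed more than 30 mm (distance of any of cruet_oil, cruet_vinegar, tea_glass, scoop, trivet from where it was at the start of the episode above 0.03 m).
It also fails if it takes over 72 s, if anything falls off the work surface, if the arm or the gripper's body presses on something with over 40 N, if the wrist force passes 120 N, or if a joint passes its speed limit or range.

## Working session

There is one attempt and no reset: what is moved stays moved. The work goes in short steps, Python scripts to look and compute and a tool call to move; the robot and the scene stay as the last step left them, time stands still between calls to the robot, and variables do not carry over. Pictures are saved under pics/ and viewed, at most 10 in all, crops included, and the job is handed in when it is done.

Besides the shell and the picture viewer there is one more tool, called after "Request:" as name(argument=value, ...) on one line, values as JSON. jog_arm: Moves the arm, as the interface text tells. Its arguments: {"type":"object","properties":{"increments":{"type":"array"}},"required":["increments"]}

```bash
mkdir -p pics; cat > h.py <<'E'
import numpy as np, cv2
from bench import env, eyes
def snap(n,f):
    im=eyes.get_image(n); cv2.imwrite('pics/'+f+'.png',im['frame'][:,:,::-1])
    np.save('pics/'+f+'.npy',{k:v for k,v in im.items()},allow_pickle=True); return im
def load(f): return np.load('pics/'+f+'.npy',allow_pickle=True).item()
def ray(im,u,v,z):
    R=cv2.Rodrigues(np.array(im['rvec'],float))[0];t=np.array(im['tvec'],float).ravel()
    c=-R.T@t; d=R.T@np.array([(u-im['cx'])/im['fx'],(v-im['cy'])/im['fy'],1]); return c+d*(z-c[2])/d[2]
def proj(im,P):
    K=np.array([[im['fx'],0,im['cx']],[0,im['fy'],im['cy']],[0,0,1]])
    return cv2.projectPoints(np.atleast_2d(P).astype(float),np.array(im['rvec'],float),np.array(im['tvec'],float),K,None)[0][:,0]
E
python3 - <<'E'
from h import *
a=snap('top','top0'); b=snap('side','side0')
o=env.get_obs(); print(o['tool_pos'],o['orientation'],o['time_s'],env.tip_extent)
big=np.hstack([a['frame'],b['frame']])[:,:,::-1]
cv2.imwrite('pics/top0b.png',cv2.resize(a['frame'][:,:,::-1],(800,600),interpolation=cv2.INTER_CUBIC))
E
```

```text
[0.1522469 0.6309768 0.2172589] [[-9.72121092e-01  2.34478926e-01 -4.64255498e-04]
 [ 2.34479354e-01  9.72118035e-01 -2.44086601e-03]
 [-1.21020497e-04 -2.48167566e-03 -9.99996913e-01]] 0.1 0.022
```

View pics/top0b.png

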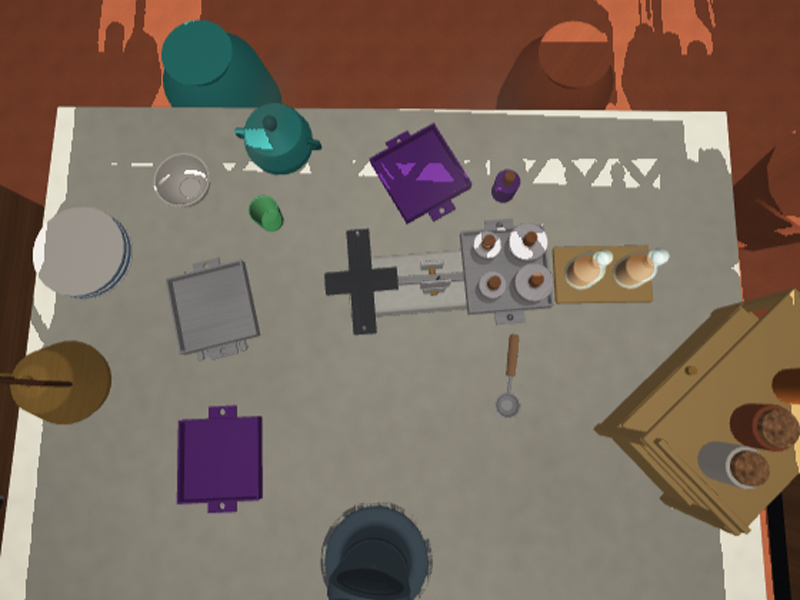

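View pics/side0.png

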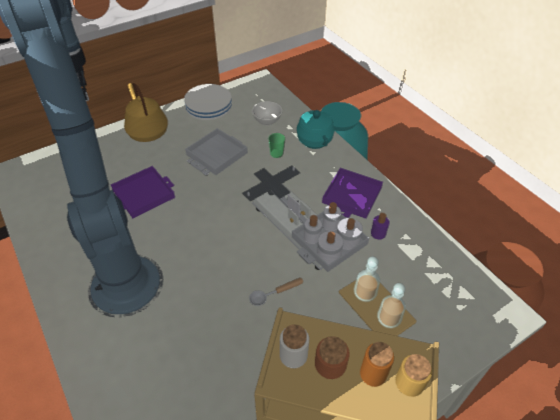

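The top view (800x600 scale) shows the bare stainless tray on the trivet at (213,307), with its ears at (206,264) and (222,350). The empty dark cross is at (362,282), and the full tray is at (507,270). The other candidates are the purple trays at (220,460) and (420,172) and the purple canister at (506,185). These are look-alikes, so I'll leave them alone. I'll check with enlarged crops.

```bash
python3 - <<'E'
from h import *
a=load('top0'); print(a['rvec'],a['tvec'],a['fx'],proj(a,[[0,0,0],env.get_obs()['tool_pos']])/.7)
f=a['frame'][:,:,::-1]
c1=cv2.resize(f[170:262,105:195],(390,400),interpolation=cv2.INTER_CUBIC)
c2=cv2.resize(f[145:245,220:400],(800,444),interpolation=cv2.INTER_CUBIC)
c1=cv2.resize(f[175:257,105:195],None,fx=6,fy=6,interpolation=cv2.INTER_CUBIC)
cv2.imwrite('pics/c1.png',c1);cv2.imwrite('pics/c2.png',c2)
E
```

```text
[ 2.14455177 -2.10919413  0.14956026] [-0.04260507  0.50819297  1.07285408] 383.7522744716871 [[376.08505828 559.36923901]
 [-14.4224939  491.21212614]]
```

View pics/c1.png

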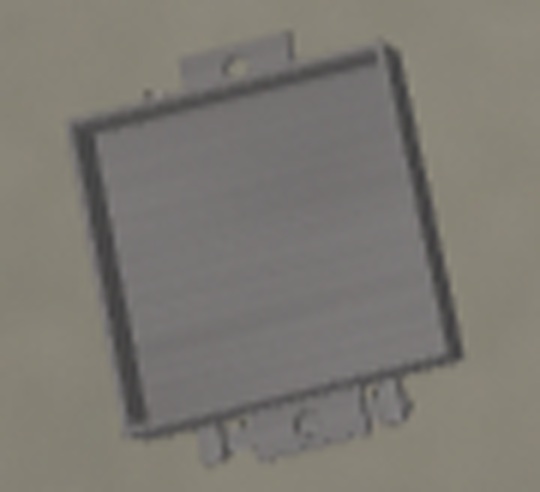

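View pics/c2.png

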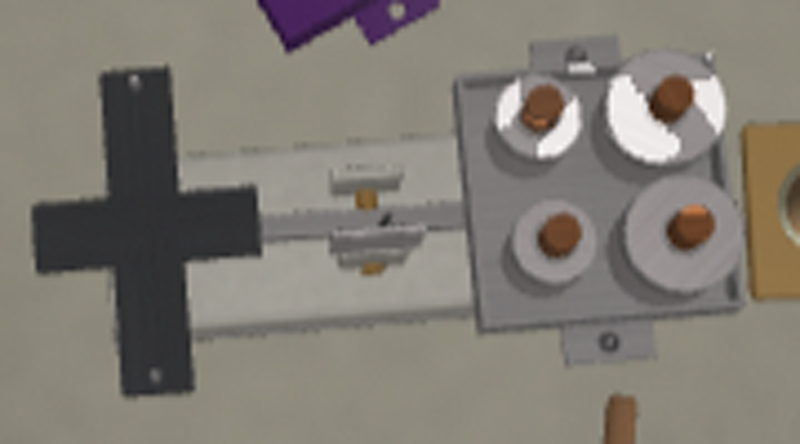

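The first crop confirms the unpainted stainless tray: ear holes at crop (235,66) and (307,424), rim corners at (78,124), (390,46), (460,354) and (132,432). In the second crop, the pins are at (134,82) and (154,376). The four steel canisters' knob tops are near (547,101), (676,93), (562,230) and (694,222), with the small ones on the left (+y) side.

```bash
python3 - <<'E'
from h import *
from scipy.optimize import least_squares
a=load('top0')
def fit(loc,px,z0,x0):
    def P(p):
        c,s=np.cos(p[2]),np.sin(p[2]);L=np.array(loc,float)
        return np.c_[p[0]+c*L[:,0]-s*L[:,1],p[1]+s*L[:,0]+c*L[:,1],z0+L[:,2]]
    r=least_squares(lambda p:(proj(a,P(p))-px).ravel(),x0); return r.x,r.fun.reshape(-1,2).round(2).tolist()
p1=np.array([(235,66),(307,424),(78,124),(390,46),(460,354),(132,432)])/6+[105,175]
print(fit([(.092,0,.006),(-.092,0,.006),(.08,.08,.03),(.08,-.08,.03),(-.08,-.08,.03),(-.08,.08,.03)],p1,.014,[.5,.3,.2]))
f=800/180
p2=np.array([(134,82),(154,376)])/f+[220,145]
print('pins',fit([(.092,0,.014),(-.092,0,.014)],p2,.108,[.5,0,0]))
p4=np.array([(102,72),(170,68),(258,187),(262,255),(192,391),(124,396),(36,271),(34,204)])/f+[220,145]
print('cross',fit([(.103,.021,0),(.103,-.021,0),(.021,-.07,0),(-.021,-.07,0),(-.103,-.021,0),(-.103,.021,0),(-.021,.07,0),(.021,.07,0)],p4,.108,[.5,0,0]))
p3=np.array([(457,78),(742,310),(478,332)])/f+[220,145]
print('full',fit([(.08,.08,.03),(-.08,-.08,.03),(-.08,.08,.03)],p3,.084,[.5,-.2,0]))
for k in [(547,101),(676,93),(562,230),(694,222)]:
    print(ray(a,k[0]/f+220,k[1]/f+145,.182))
o=env.get_obs();print(o['time_s'])
E
```

```text
(array([0.48901763, 0.34362962, 0.26450414]), [[1.4, 0.31], [1.18, 0.05], [-1.22, -0.7], [-0.11, -0.9], [-0.77, 0.26], [-0.43, 0.92]])
pins (array([0.53221357, 0.03541105, 0.0960178 ]), [[-0.01, -0.16], [0.01, 0.15]])
cross (array([0.53360317, 0.03465203, 0.09265362]), [[0.3, -0.21], [0.01, -0.48], [-0.08, 0.06], [0.16, -0.28], [0.08, 0.3], [-0.12, 0.36], [0.0, 0.05], [-0.35, 0.15]])
full (array([ 0.55907885, -0.24134213,  0.09043596]), [[-0.46, -0.3], [0.24, 0.4], [0.21, -0.13]])
[ 0.59762346 -0.20120278  0.182     ]
[ 0.60332412 -0.27543203  0.182     ]
[ 0.5218168  -0.20905804  0.182     ]
[ 0.52752967 -0.28404811  0.182     ]
0.1
```

Request:
jog_arm(increments=[{"x": -149,"y": -201,"z": 0,"roll": -0.25,"gripper": 60},{"x": -149,"y": -201,"z": 0,"roll": -0.25,"gripper": 60},{"x": -149,"y": -201,"z": 0,"roll": -0.5,"gripper": 60},{"x": -149,"y": -201,"z": 0,"roll": -0.5,"gripper": 60},{"x": -149,"y": -201,"z": 0,"roll": -0.5,"gripper": 60},{"x": -149,"y": -201,"z": 0,"roll": -0.5,"gripper": 60},{"x": -357,"y": -132,"z": 0,"roll": -0.503,"gripper": 60},{"x": -357,"y": -132,"z": 0,"roll": -0.503,"gripper": 60},{"x": -357,"y": -132,"z": 0,"roll": -0.503,"gripper": 60},{"x": -357,"y": -132,"z": 0,"roll": -0.503,"gripper": 60},{"x": -357,"y": -132,"z": 0,"roll": -0.503,"gripper": 60},{"x": -357,"y": -132,"z": 0,"roll": -0.503,"gripper": 60}])

```text
time_s: 1.1
tool_pos: [0.4761, 0.4169, 0.218]
orientation: [[-0.967, -0.256, 0.005], [-0.256, 0.967, -0.002], [-0.005, -0.003, -1.0]]
wrist_force: [1.7, -0.4, 0.9]
finger_gap: 0.0599
grip_force: 0.0
```

```bash
python3 - <<'E'
from h import *
w=snap('wrist','w1'); o=env.get_obs(); print(o['tool_pos'],o['orientation'].round(3),o['time_s'],o['finger_gap'],o['qpos'].round(2))
R=cv2.Rodrigues(w['rvec'])[0]; print('cam',-R.T@w['tvec'],R.round(2))
cv2.imwrite('pics/w1b.png',cv2.resize(w['frame'][:,:,::-1],(800,600),interpolation=cv2.INTER_CUBIC))
E
```

```text
[0.47554438 0.41688696 0.21782164] [[-0.967 -0.255  0.004]
 [-0.255  0.967 -0.002]
 [-0.004 -0.003 -1.   ]] 1.15 0.05993694265916114 [-0.96  0.35  0.21  1.65 -0.07  1.14  1.1 ]
cam [0.41094459 0.40073528 0.37316701] [[-0.26  0.97 -0.  ]
 [ 0.93  0.25  0.26]
 [ 0.26  0.07 -0.96]]
```

View pics/w1b.png

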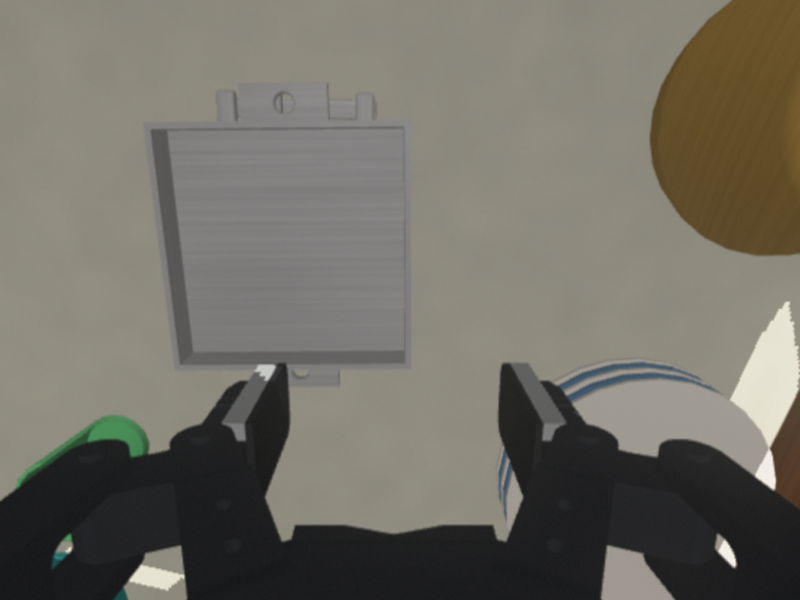

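The tray fills the upper left of the wrist view. Its rim corners are at (146,124), (409,122), (409,367) and (177,369), and the near-side ear hole is at (285,102). Its right wall (+y) is the one to pinch.

```bash
cat >> h.py <<'E'
from scipy.optimize import least_squares
def fit(a,loc,px,z0,x0):
    def P(p):
        c,s=np.cos(p[2]),np.sin(p[2]);L=np.array(loc,float)
        return np.c_[p[0]+c*L[:,0]-s*L[:,1],p[1]+s*L[:,0]+c*L[:,1],z0+L[:,2]]
    r=least_squares(lambda p:(proj(a,P(p))-px).ravel(),x0); return r.x,r.fun.reshape(-1,2).round(2).tolist()
def delta(tgt,yaw=None):
    "mm shift in tool axes to world target; yaw: wanted world heading of tool y minus 90deg"
    o=env.get_obs();R=o['orientation'];d=R.T@(np.array(tgt)-o['tool_pos'])*1e3
    h=np.arctan2(R[1,1],R[0,1])-np.pi/2
    print('delta',d.round(1),'roll',None if yaw is None else round(-(yaw-h),4),'heading',h.round(4),'t',o['time_s'])
E
python3 - <<'E'
from h import *
w=load('w1')
p=np.array([(409,367),(409,122),(146,124),(177,369),(285,102)])*.7
x,r=fit(w,[(.08,.08,.03),(-.08,.08,.03),(-.08,-.08,.03),(.08,-.08,.03),(-.092,0,.006)],p,.014,[.49,.34,.26]);print(x,r)
c,s=np.cos(x[2]),np.sin(x[2])
g=[x[0]-s*.078,x[1]+c*.078]; print(g)
delta([*g,.100],x[2]); delta([*g,.014+.008+.022],x[2])
E
```

```text
[0.4892325  0.34999101 0.26734061] [[1.64, 1.55], [1.91, -1.37], [-1.74, -1.24], [-1.36, 1.18], [-0.45, 0.93]]
[np.float64(0.46862743701400117), np.float64(0.4252201984287982)]
delta [  5.   10.2 117.8] roll -0.0091 heading 0.2582 t 1.15
delta [  5.2  10.4 173.8] roll -0.0091 heading 0.2582 t 1.15
```

```bash
python3 - <<'E'
from h import *
o=env.get_obs();R=o['orientation'];w=load('w1')
print('tips',proj(w,[o['tool_pos']+R@np.array([0,s,.013]) for s in(-.03,0,.03)])/.7)
p=np.array([(409,367),(409,122),(146,124),(177,369),(285,102)])*.7
L=[(.08,.08,.03),(-.08,.08,.03),(-.08,-.08,.03),(.08,-.08,.03),(-.092,0,.006)]
for z in(.014,.008,.002,-.004):print(z,fit(w,L,p,z,[.49,.34,.26]))
a=load('top0')
p1=np.array([(235,66),(307,424),(78,124),(390,46),(460,354),(132,432)])/6+[105,175]
for z in(.014,.0):print(z,fit(a,[(.092,0,.006),(-.092,0,.006)]+[L[3-0] if 0 else (.08,.08,.03),(.08,-.08,.03),(-.08,-.08,.03),(-.08,.08,.03)],p1,z,[.5,.3,.2]))
for f in (.076,.078):
  print(f,fit(w,[(.0+np.sign(l[0])*f,np.sign(l[1])*f,.03) for l in L[:4]],p[:4],.014,[.49,.34,.26]))
E
```

```text
tips [[303.86350689 352.86459493]
 [391.41934911 352.95607765]
 [478.93621102 353.04751964]]
0.014 (array([0.4892325 , 0.34999101, 0.26734061]), [[1.64, 1.55], [1.91, -1.37], [-1.74, -1.24], [-1.36, 1.18], [-0.45, 0.93]])
0.008 (array([0.4899637 , 0.34890847, 0.26731548]), [[0.19, -0.49], [0.26, -0.45], [0.08, -0.35], [-0.11, -0.88], [-0.44, 1.99]])
0.002 (array([0.49070413, 0.34782808, 0.26729232]), [[-1.22, -2.45], [-1.32, 0.45], [1.85, 0.51], [1.1, -2.86], [-0.43, 3.04]])
-0.004 (array([0.49145335, 0.34674972, 0.26727086]), [[-2.58, -4.35], [-2.85, 1.33], [3.55, 1.36], [2.27, -4.77], [-0.43, 4.05]])
0.014 (array([0.48901763, 0.34362962, 0.26450414]), [[1.4, 0.31], [1.18, 0.05], [-1.22, -0.7], [-0.11, -0.9], [-0.77, 0.26], [-0.43, 0.92]])
0.0 (array([0.49098482, 0.34873646, 0.26436295]), [[1.45, 0.67], [1.08, -0.32], [-0.81, -0.44], [-0.35, -0.46], [-1.17, 0.04], [-0.14, 0.51]])
0.076 (array([0.48829083, 0.34966506, 0.26800404]), [[-2.53, -3.29], [-2.92, 2.32], [3.27, 2.48], [2.16, -3.6]])
0.078 (array([0.48887065, 0.34980089, 0.26802975]), [[-0.47, -0.8], [-0.61, 0.56], [0.69, 0.78], [0.39, -1.08]])
```

Request:
jog_arm(increments=[{"x": 5,"y": 9,"z": 40,"roll": -0.009,"gripper": 50},{"x": 5,"y": 9,"z": 80,"roll": -0.009,"gripper": 50},{"x": 5,"y": 9,"z": 110,"roll": -0.009,"gripper": 50},{"x": 5,"y": 9,"z": 110,"roll": -0.009,"gripper": 50},{"x": 5,"y": 9,"z": 110,"roll": -0.009,"gripper": 50}])

```text
time_s: 1.57
tool_pos: [0.4586, 0.4259, 0.1063]
orientation: [[-0.962, -0.273, -0.005], [-0.273, 0.962, -0.004], [0.006, -0.003, -1.0]]
wrist_force: [-0.2, 0.5, 0.8]
finger_gap: 0.0499
grip_force: 0.0
```

```bash
python3 - <<'E'
from h import *
delta([.4689,.4242,.046],.267); print(env.get_obs()['tool_pos'])
E
```

```text
delta [-9.8 -4.3 60.3] roll 0.0094 heading 0.2764 t 1.5667
[0.45862799 0.42589148 0.10630479]
```

Request:
jog_arm(increments=[{"x": -10,"y": -4,"z": 0,"roll": 0.009,"gripper": 50},{"x": -10,"y": -4,"z": 20,"roll": 0.009,"gripper": 50},{"x": -10,"y": -4,"z": 40,"roll": 0.009,"gripper": 50},{"x": -10,"y": -4,"z": 50,"roll": 0.009,"gripper": 50},{"x": -10,"y": -4,"z": 59,"roll": 0.009,"gripper": 50},{"x": -10,"y": -4,"z": 59,"roll": 0.009,"gripper": 50},{"x": -10,"y": -4,"z": 59,"roll": 0.009,"gripper": 50},{"x": -10,"y": -4,"z": 59,"roll": 0.009,"gripper": 50}])

```text
time_s: 2.23
tool_pos: [0.4731, 0.427, 0.0511]
orientation: [[-0.965, -0.263, 0.002], [-0.263, 0.965, 0.002], [-0.002, 0.001, -1.0]]
wrist_force: [0.1, 0.0, 0.1]
finger_gap: 0.0498
grip_force: 0.0
```

```bash
python3 - <<'E'
from h import *
delta([.4689,.4242,.046],.267)
w=snap('wrist','w2');cv2.imwrite('pics/w2b.png',cv2.resize(w['frame'][:,:,::-1],(800,600),interpolation=cv2.INTER_CUBIC))
E
```

```text
delta [ 4.7 -1.6  5.1] roll -0.0007 heading 0.2663 t 2.2333
```

View pics/w2b.png

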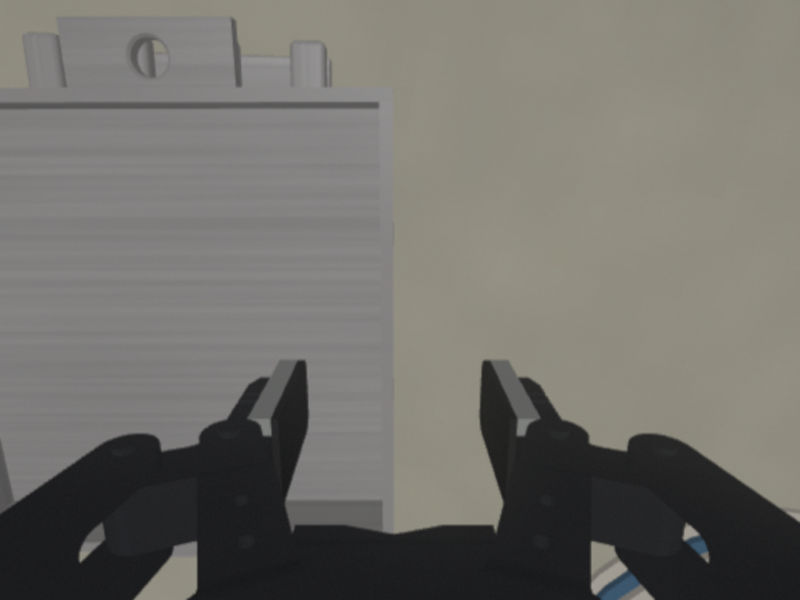

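The wall's rim (u≈386) lies between the fingertips (307 and 481). I'll lower a little, then close.

Request:
jog_arm(increments=[{"x": 4,"y": -2,"z": 4,"gripper": 50},{"x": 4,"y": -2,"z": 4,"gripper": 50},{"x": 4,"y": -2,"z": 4,"gripper": 50},{"x": 4,"y": -2,"z": 4,"gripper": 0},{"x": 4,"y": -2,"z": 4,"gripper": 0},{"x": 4,"y": -2,"z": 4,"gripper": 0},{"x": 4,"y": -2,"z": 4,"gripper": 0},{"x": 4,"y": -2,"z": 4,"gripper": 0},{"x": 4,"y": -2,"z": 4,"gripper": 0}])

```text
schema error: expected keys x, y, z, roll, gripper
```

```bash
python3 - <<'E'
from h import *
delta([.4689,.4242,.046],.267);o=env.get_obs();print(o['tool_pos'],o['finger_gap'],o['grip_force'])
E
```

```text
delta [ 4.7 -1.5  5.1] roll -0.0007 heading 0.2663 t 2.2833
[0.47304031 0.42692603 0.05107238] 0.050144613880299053 0.0
```

Request:
jog_arm(increments=[{"x": 4,"y": -2,"z": 4,"roll": 0,"gripper": 50},{"x": 4,"y": -2,"z": 4,"roll": 0,"gripper": 50},{"x": 4,"y": -2,"z": 4,"roll": 0,"gripper": 50},{"x": 4,"y": -2,"z": 4,"roll": 0,"gripper": 0},{"x": 4,"y": -2,"z": 4,"roll": 0,"gripper": 0},{"x": 4,"y": -2,"z": 4,"roll": 0,"gripper": 0},{"x": 4,"y": -2,"z": 4,"roll": 0,"gripper": 0},{"x": 4,"y": -2,"z": 4,"roll": 0,"gripper": 0},{"x": 4,"y": -2,"z": 4,"roll": 0,"gripper": 0}])

```text
time_s: 3.03
tool_pos: [0.4688, 0.4231, 0.0456]
orientation: [[-0.965, -0.263, 0.0], [-0.263, 0.965, 0.0], [-0.0, 0.0, -1.0]]
wrist_force: [0.1, 0.1, 0.5]
finger_gap: -0.0003
grip_force: 0.0
```

```bash
python3 - <<'E'
from h import *
delta([.4689,.4242,.046],.267);o=env.get_obs();print(o['tool_pos'],o['finger_gap'],o['grip_force'])
E
```

```text
delta [-0.4  1.  -0.4] roll -0.0008 heading 0.2662 t 3.0333
[0.46879807 0.42310997 0.04557409] -0.0002592136125295198 0.0
```

```bash
python3 - <<'E'
from h import *
w=snap('wrist','w3');s=snap('side','s3');cv2.imwrite('pics/w3b.png',np.hstack([cv2.resize(w['frame'][:,:,::-1],(440,330)),cv2.resize(s['frame'][100:220,120:260,::-1],(360,309))[:309]] if 0 else [cv2.resize(w['frame'][:,:,::-1],(440,330)),cv2.resize(s['frame'][90:210,120:250,::-1],(357,330),interpolation=cv2.INTER_CUBIC)]))
E
```

```text
(no output)
```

View pics/w3b.png

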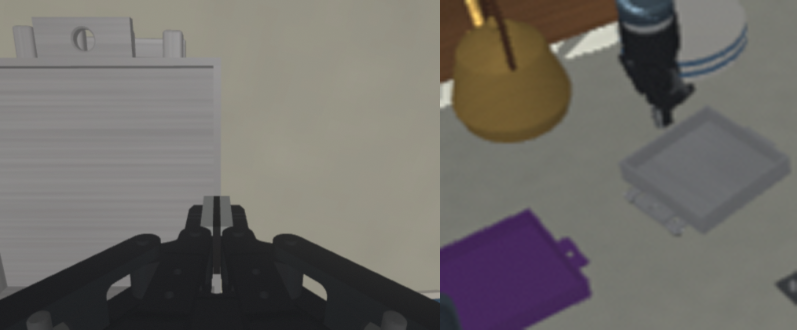

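```bash
python3 - <<'E'
from h import *
w1,w2,w3,s=load('w1'),load('w2'),load('w3'),load('s3')
L=np.array([(.08,.08,.03),(-.08,.08,.03),(-.08,-.08,.03),(.08,-.08,.03),(-.092,0,.006)])
obs=[(w1,L,np.array([(409,367),(409,122),(146,124),(177,369),(285,102)])*.7),
(w2,L[[1,4]],np.array([(392,90),(149,57)])*.7),(w3,L[[1,4]],np.array([(220,58),(85,40)])*560/440)]
k=357/130
sp=np.array([(708,107),(620,166),(701,228),(789,162)],float); sp=(sp-[440,0])/k+[120,90]
def P(p,L):
    c,q=np.cos(p[2]),np.sin(p[2]);return np.c_[p[0]+c*L[:,0]-q*L[:,1],p[1]+q*L[:,0]+c*L[:,1],p[3]+L[:,2]]
f=lambda p:np.concatenate([(proj(i,P(p,l))-x).ravel() for i,l,x in obs])
r=least_squares(f,[.49,.35,.26,.01]);print(r.x,r.fun.reshape(-1,2).round(1).tolist())
print('side meas',sp.tolist());
for z in(0,.008,.014):
  p=r.x.copy();p[3]=z;print(z,proj(s,P(p,L[:4])).round(1).tolist())
o=env.get_obs();print('tip side',((proj(s,o['tool_pos']+o['orientation']@[0,0,.022])-[120,90])*k+[440,0]))
print('tip wrist',proj(w3,o['tool_pos']+o['orientation']@[0,0,.022])*440/560)
E
```

```text
[0.48937412 0.34886217 0.2682078  0.01090731] [[0.5, 0.1], [0.4, -1.4], [-1.5, -1.1], [-1.2, -0.2], [-1.1, 1.0], [-0.2, -0.9], [1.6, 1.3], [0.4, 0.2], [-0.3, 0.5]]
side meas [[217.59103641456582, 128.96358543417367], [185.54621848739495, 150.44817927170868], [215.0420168067227, 173.02521008403363], [247.08683473389357, 148.99159663865547]]
0 [[216.7, 129.7], [184.8, 150.5], [214.7, 171.0], [246.6, 148.5]]
0.008 [[216.5, 128.1], [184.5, 148.9], [214.5, 169.4], [246.5, 146.8]]
0.014 [[216.4, 126.8], [184.3, 147.6], [214.3, 168.1], [246.4, 145.6]]
tip side [[664.58806028 141.63352043]]
tip wrist [[215.16929463 189.94214928]]
```

```bash
python3 - <<'E'
from h import *
s=load('s3'); f=s['frame'][110:180,170:255,::-1]
cv2.imwrite('pics/s3c.png',cv2.resize(f,None,fx=8,fy=8,interpolation=cv2.INTER_CUBIC))
o=env.get_obs();print((proj(s,[o['tool_pos']+o['orientation']@[0,0,q] for q in (-.06,-.03,0,.022)])-[170,110])*8)
E
```

```text
[[233.50300912 114.56149847]
 [241.26279447 166.16113945]
 [248.83048728 216.48343763]
 [254.26213639 252.60185223]]
```

View pics/s3c.png

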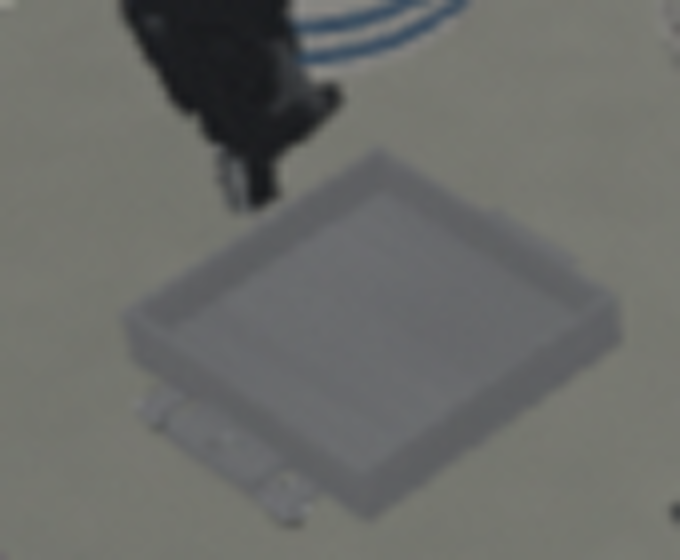

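```bash
python3 - <<'E'
from h import *
o=env.get_obs();w=load('w3');s=load('s3')
for q in(-.02,-.01,0,.01,.022):
  P=[o['tool_pos']+o['orientation']@[x,0,q] for x in(.011,0,-.011)]
  print(q,(proj(w,P)*440/560).round(0).tolist(),((proj(s,P)-[170,110])*8).round(0).tolist())
R=cv2.Rodrigues(w['rvec'])[0];print('cam in tool',o['orientation'].T@(-R.T@w['tvec']-o['tool_pos']))
print('base px',proj(s,[[0,0,0]]),s['rvec'],s['tvec'])
# static check: purple tray / known cross
for z in(.108,):
  c,q=np.cos(.094),np.sin(.094);L=np.array([(.092,0,.014),(-.092,0,.014),(.103,0,0),(-.103,0,0),(0,.07,0),(0,-.07,0)])
  print(proj(s,np.c_[.533+c*L[:,0]-q*L[:,1],.035+q*L[:,0]+c*L[:,1],z+L[:,2]]).round(1).tolist())
E
```

```text
-0.02 [[215.0, 199.0], [215.0, 219.0], [215.0, 238.0]] [[226.0, 195.0], [244.0, 183.0], [262.0, 172.0]]
-0.01 [[215.0, 192.0], [215.0, 211.0], [215.0, 229.0]] [[229.0, 211.0], [246.0, 200.0], [264.0, 188.0]]
0 [[215.0, 185.0], [215.0, 203.0], [215.0, 221.0]] [[231.0, 228.0], [249.0, 216.0], [266.0, 205.0]]
0.01 [[215.0, 180.0], [215.0, 197.0], [215.0, 213.0]] [[234.0, 244.0], [251.0, 233.0], [269.0, 222.0]]
0.022 [[215.0, 174.0], [215.0, 190.0], [215.0, 206.0]] [[237.0, 264.0], [254.0, 253.0], [272.0, 241.0]]
cam in tool [ 0.06638319  0.00054144 -0.15545809]
base px [[125.22737445 283.04668718]] [ 2.33710755 -0.68082426  0.25684815] [-0.44767287  0.22350495  1.44746144]
[[293.2, 166.1], [247.6, 191.2], [295.6, 167.8], [244.9, 195.8], [258.1, 169.5], [284.5, 193.9]]
```

Both cameras put the real fingertips about 30 mm short of the quoted value: the side crop shows the tip at (255,210), above the rim line at v≈232. The fingers therefore closed above the rim. I'll reopen, go lower in steps and watch the force.

Request:
jog_arm(increments=[{"x": 0,"y": 0,"z": 0,"roll": 0,"gripper": 30},{"x": 0,"y": 0,"z": 0,"roll": 0,"gripper": 30},{"x": 0,"y": 0,"z": 8,"roll": 0,"gripper": 30},{"x": 0,"y": 0,"z": 14,"roll": 0,"gripper": 30},{"x": 0,"y": 0,"z": 20,"roll": 0,"gripper": 30},{"x": 0,"y": 0,"z": 20,"roll": 0,"gripper": 30},{"x": 0,"y": 0,"z": 20,"roll": 0,"gripper": 0},{"x": 0,"y": 0,"z": 20,"roll": 0,"gripper": 0},{"x": 0,"y": 0,"z": 20,"roll": 0,"gripper": 0},{"x": 0,"y": 0,"z": 20,"roll": 0,"gripper": 0}])

```text
time_s: 3.97
tool_pos: [0.4689, 0.4232, 0.0257]
orientation: [[-0.965, -0.263, 0.0], [-0.263, 0.965, 0.0], [-0.0, 0.0, -1.0]]
wrist_force: [-0.5, -0.2, -1.2]
finger_gap: 0.0013
grip_force: 58.8
```

Request:
jog_arm(increments=[{"x": 0,"y": 0,"z": 0,"roll": 0,"gripper": 25},{"x": 0,"y": 0,"z": 0,"roll": 0,"gripper": 25},{"x": 0,"y": 0,"z": 5,"roll": 0,"gripper": 25},{"x": 0,"y": 0,"z": 9,"roll": 0,"gripper": 25},{"x": 0,"y": 0,"z": 9,"roll": 0,"gripper": 25}])

```text
time_s: 4.38
tool_pos: [0.468, 0.4224, 0.0154]
orientation: [[-0.965, -0.263, -0.001], [-0.263, 0.965, -0.001], [0.002, -0.001, -1.0]]
wrist_force: [-0.6, 0.2, -0.6]
finger_gap: 0.0248
grip_force: 0.0
```

Request:
jog_arm(increments=[{"x": 0,"y": 0,"z": 0,"roll": 0,"gripper": 0},{"x": 0,"y": 0,"z": 0,"roll": 0,"gripper": 0},{"x": 0,"y": 0,"z": 0,"roll": 0,"gripper": 0},{"x": 0,"y": 0,"z": 0,"roll": 0,"gripper": 0},{"x": 0,"y": 0,"z": 0,"roll": 0,"gripper": 0}])

```text
time_s: 4.8
tool_pos: [0.4686, 0.423, 0.0165]
orientation: [[-0.965, -0.263, -0.0], [-0.263, 0.965, -0.0], [0.0, -0.0, -1.0]]
wrist_force: [1.0, 0.1, -1.9]
finger_gap: 0.0022
grip_force: 60.8
```

```bash
python3 - <<'E'
from h import *
o=env.get_obs();s=snap('side','s4');w=snap('wrist','w4')
f=s['frame'][110:180,170:255,::-1]
cv2.imwrite('pics/s4c.png',np.hstack([cv2.resize(f,(400,330),interpolation=cv2.INTER_CUBIC),cv2.resize(w['frame'][:,:,::-1],(400,330),interpolation=cv2.INTER_AREA)]))
print(o['tool_pos'],o['finger_gap'],o['grip_force'],o['wrist_force'])
E
```

```text
[0.4686308  0.42299348 0.01648916] 0.002203057035219284 60.81055283546448 [ 1.00201326  0.10156205 -1.89446593]
```

Request:
jog_arm(increments=[{"x": 0,"y": 0,"z": -15,"roll": 0,"gripper": 0},{"x": 0,"y": 0,"z": -35,"roll": 0,"gripper": 0},{"x": 0,"y": 0,"z": -60,"roll": 0,"gripper": 0},{"x": 0,"y": 0,"z": -90,"roll": 0,"gripper": 0},{"x": 0,"y": 0,"z": -115,"roll": 0,"gripper": 0},{"x": 0,"y": 0,"z": -130,"roll": 0,"gripper": 0},{"x": 0,"y": 0,"z": -140,"roll": 0,"gripper": 0},{"x": 0,"y": 0,"z": -140,"roll": 0,"gripper": 0},{"x": 0,"y": 0,"z": -140,"roll": 0,"gripper": 0}])

```text
time_s: 5.65
tool_pos: [0.4684, 0.4229, 0.1561]
orientation: [[-0.965, -0.263, -0.0], [-0.263, 0.965, -0.0], [0.001, 0.0, -1.0]]
wrist_force: [-0.0, 0.2, -4.1]
finger_gap: 0.0022
grip_force: 60.6
```

```bash
python3 - <<'E'
from h import *
o=env.get_obs();s=snap('side','s5');w=snap('wrist','w5');t=snap('top','t5')
cv2.imwrite('pics/w5b.png',np.vstack([cv2.resize(w['frame'][:250,:400,::-1],(800,500),interpolation=cv2.INTER_CUBIC)]))
print(o['tool_pos'],o['finger_gap'],o['grip_force'],o['wrist_force'],o['orientation'].round(3))
E
```

```text
[0.46839336 0.4228814  0.15609371] 0.002240480522776431 60.599244832992554 [-0.02617026  0.18664954 -4.06226723] [[-0.965 -0.263 -0.   ]
 [-0.263  0.965 -0.   ]
 [ 0.001  0.    -1.   ]]
```

View pics/w5b.png

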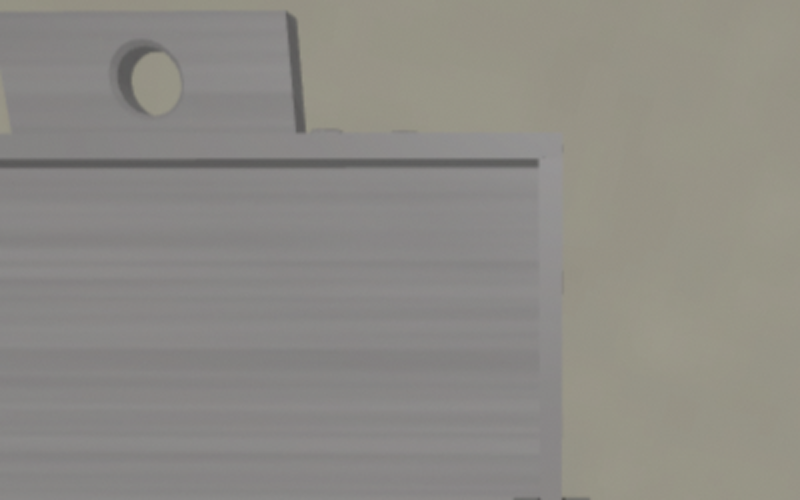

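```bash
cat > tl.py <<'E'
from h import *
w=load('w5');o=env.get_obs();R=o['orientation']
L=np.array([(-.08,.08,.03),(-.076,.076,.03),(-.092,0,.006),(-.104,.028,.006)])
px=np.array([(281,66.5),(269.5,79.5),(73.2,39.2),(144,5.5)])
def P(p,L=L):
    c,q=np.cos(p[2]),np.sin(p[2]);return np.c_[p[0]+c*L[:,0]-q*L[:,1],p[1]+q*L[:,0]+c*L[:,1],p[3]+L[:,2]]
for z in(.1536,.150,.146,None):
  if z: r=least_squares(lambda p:(proj(w,P([*p,z]))-px).ravel(),[.49,.35,.26]); p=[*r.x,z]
  else: r=least_squares(lambda p:(proj(w,P(p))-px).ravel(),[.49,.35,.26,.15]);p=r.x
  print(np.round(p,4),r.fun.reshape(-1,2).round(1).tolist(),'tray in tool mm',(R.T@(np.array([p[0],p[1],p[3]])-o['tool_pos'])*1e3).round(1))
E
python3 tl.py
```

```text
[0.4886 0.3481 0.2624 0.1536] [[2.1, 0.6], [1.3, 0.5], [-2.1, 0.1], [-1.8, -0.9]] tray in tool mm [ -1.  -76.8   0.8]
[0.4882 0.3472 0.2609 0.15  ] [[-0.1, 0.2], [-0.6, -0.3], [1.0, 0.0], [-0.3, -0.0]] tray in tool mm [ -0.4 -77.6   4.4]
[0.4878 0.3462 0.2593 0.146 ] [[-2.4, -0.3], [-2.5, -1.1], [4.3, -0.0], [1.3, 0.9]] tray in tool mm [  0.3 -78.4   8.4]
[0.4883 0.3474 0.2611 0.1507] [[0.3, 0.3], [-0.2, -0.1], [0.4, 0.0], [-0.5, -0.2]] tray in tool mm [ -0.5 -77.4   3.7]
```

```bash
python3 - <<'E'
from h import *
delta([.5251,.1124,.1561],.094)
a=load('top0');b=load('t5')
E
```

```text
delta [  25.8 -313.8   -1.1] roll 0.1723 heading 0.2663 t 5.8
```

Request:
jog_arm(increments=[{"x": 1,"y": -12,"z": 0,"roll": 0.01,"gripper": 0},{"x": 3,"y": -36,"z": 0,"roll": 0.02,"gripper": 0},{"x": 6,"y": -70,"z": 0,"roll": 0.04,"gripper": 0},{"x": 9,"y": -108,"z": 0,"roll": 0.06,"gripper": 0},{"x": 12,"y": -146,"z": 0,"roll": 0.08,"gripper": 0},{"x": 15,"y": -184,"z": 0,"roll": 0.1,"gripper": 0},{"x": 18,"y": -222,"z": 0,"roll": 0.12,"gripper": 0},{"x": 21,"y": -258,"z": 0,"roll": 0.14,"gripper": 0},{"x": 24,"y": -286,"z": 0,"roll": 0.16,"gripper": 0},{"x": 25,"y": -304,"z": 0,"roll": 0.17,"gripper": 0},{"x": 26,"y": -312,"z": 0,"roll": 0.172,"gripper": 0},{"x": 26,"y": -314,"z": 0,"roll": 0.172,"gripper": 0}])

```text
time_s: 6.8
tool_pos: [0.5258, 0.1099, 0.1559]
orientation: [[-0.996, -0.089, -0.001], [-0.089, 0.996, -0.001], [0.002, -0.001, -1.0]]
wrist_force: [-0.6, 0.1, -2.0]
finger_gap: 0.0023
grip_force: 60.7
```

Request:
jog_arm(increments=[{"x": 0,"y": 0,"z": 0,"roll": 0,"gripper": 0},{"x": 0,"y": 0,"z": 10,"roll": 0,"gripper": 0},{"x": 0,"y": 0,"z": 20,"roll": 0,"gripper": 0},{"x": 0,"y": 0,"z": 20,"roll": 0,"gripper": 0},{"x": 0,"y": 0,"z": 20,"roll": 0,"gripper": 0},{"x": 0,"y": 0,"z": 20,"roll": 0,"gripper": 0}])

```text
time_s: 7.3
tool_pos: [0.5258, 0.1141, 0.136]
orientation: [[-0.995, -0.096, -0.001], [-0.096, 0.995, -0.0], [0.001, -0.0, -1.0]]
wrist_force: [-0.1, -0.6, -2.0]
finger_gap: 0.0023
grip_force: 60.6
```

```bash
python3 - <<'E'
from h import *
delta([.5251,.1124,.1361],.094);o=env.get_obs();print(o['tool_pos'],o['wrist_force'],o['finger_gap'])
snap('top','t6');snap('wrist','w6');snap('side','s6')
t=load('t6');w=load('w6')
c,s=np.cos(.094),np.sin(.094);S=np.array([.5329,.035])
for q,z in((.092,.122),(-.092,.122)):
  P=np.array([[S[0]+c*q,S[1]+s*q,z]]);print('pin',q,proj(t,P),proj(w,P))
E
```

```text
delta [ 0.9 -1.6 -0.1] roll 0.0019 heading 0.0959 t 7.3
[0.52581532 0.11409651 0.13598759] [-0.12919051 -0.57710942 -2.03320709] 0.002279790894981312
pin 0.092 [[250.36121803 163.04459461]] [[131.75563665 400.42707282]]
pin -0.092 [[254.7537719 229.5031186]] [[89.02001936 43.67779841]]
```

```bash
python3 - <<'E'
from h import *
t=load('t6')['frame'][:,:,::-1];w=load('w6')['frame'][:,:,::-1]
z=lambda f,u,v,n,m:cv2.resize(f[v:v+m,u:u+n],(400,300),interpolation=cv2.INTER_CUBIC)
cv2.imwrite('pics/comp6.png',np.vstack([np.hstack([z(t,230,148,40,30),z(t,235,214,40,30)]),np.hstack([z(w,39,0,100,75),z(t,200,145,120,90)])]))
E
```

```text
(no output)
```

View pics/comp6.png

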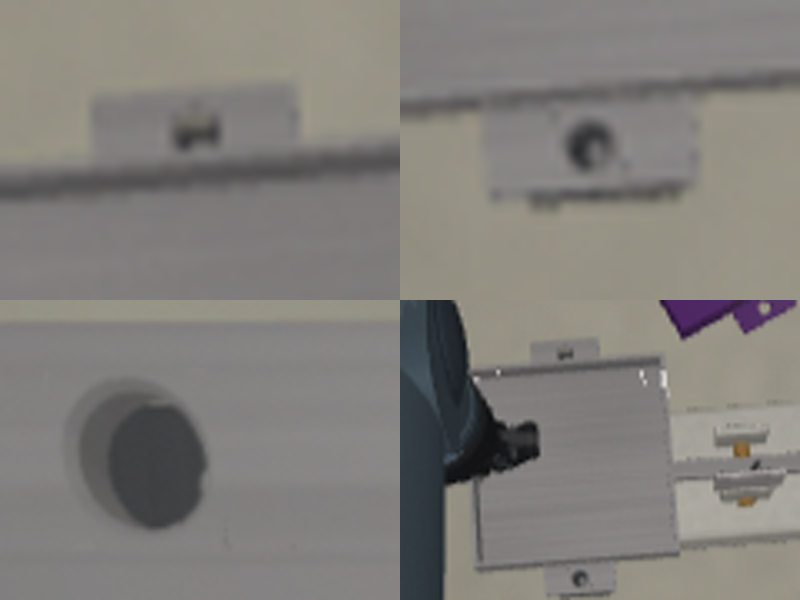

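The composite shows the -x hole at top-crop (590,146), with the pin tip visible inside it at about (598,150). The +x hole, at (195,130), also shows its pin. They are aligned to within about 1-2 mm, and the small shift needed agrees with the computed delta (+0.9, -1.6). I'll apply it and lower the tray.

Request:
jog_arm(increments=[{"x": 1,"y": -1.5,"z": 0,"roll": 0.002,"gripper": 0},{"x": 1,"y": -1.5,"z": 0,"roll": 0.002,"gripper": 0},{"x": 1,"y": -1.5,"z": 0,"roll": 0.002,"gripper": 0},{"x": 1,"y": -1.5,"z": 0,"roll": 0.002,"gripper": 0},{"x": 1,"y": -1.5,"z": 0,"roll": 0.002,"gripper": 0}])

```text
time_s: 7.87
tool_pos: [0.5255, 0.1117, 0.1367]
orientation: [[-0.996, -0.092, 0.0], [-0.092, 0.996, 0.0], [-0.0, 0.0, -1.0]]
wrist_force: [0.5, 0.5, -2.1]
finger_gap: 0.0019
grip_force: 60.6
```

```bash
python3 - <<'E'
from h import *
delta([.5251,.1124,.1361],.094)
w=snap('wrist','w7');t=snap('top','t7')
g=cv2.cvtColor(w['frame'],cv2.COLOR_RGB2GRAY); print('wrist'); print('\n'.join(' '.join('%3d'%v for v in g[y,52:94]) for y in range(18,60,2)))
g=cv2.cvtColor(t['frame'],cv2.COLOR_RGB2GRAY); print('top-x'); print('\n'.join(' '.join('%3d'%v for v in g[y,248:262]) for y in range(222,236)))
print('top+x'); print('\n'.join(' '.join('%3d'%v for v in g[y,242:258]) for y in range(155,168)))
E
```

```text
delta [0.3 0.7 0.6] roll -0.0019 heading 0.0921 t 7.8667
wrist
127 127 128 128 127 127 128 128 128 128 128 129 128 128 127 128 128 127 127 127 128 128 128 128 129 128 129 129 128 129 129 129 130 130 131 131 131 131 130 131 129 130
128 129 129 129 130 128 130 129 129 129 127 124 121 117 114 113 113 111 110 111 112 113 115 115 118 122 126 129 130 130 131 131 131 131 130 131 131 132 131 131 132 132
129 129 129 129 129 129 129 128 124 117 114 111 110 110 108 108 109 108 108 105 104 105 106 108 109 110 111 114 118 125 130 131 131 130 131 131 131 131 132 132 131 132
129 129 129 129 130 129 124 117 112 112 111 110 108 102  96  93  89  88  88  87  88  86  88  88  92  94  97 102 109 112 117 123 128 131 131 132 131 131 131 132 131 131
129 128 129 129 127 119 113 111 112 111 107  98  91  88  88  86  86  87  86  87  90  98 114 129 133 134 136 137 135 133 129 118 115 121 129 130 131 130 130 131 130 130
130 129 129 126 120 113 112 111 109 100  91  88  87  87  87  86  86  88  95 118 133 141 143 144 144 144 144 143 143 143 143 140 130 116 118 125 129 130 130 130 129 131
130 128 128 120 114 112 113 1
[... 3418 characters left out ...]
 136 135 132 132 131 131 130 129 129 128 128 128 128 126 127
125 125 125 123 123 125 124 120 122 123 125 124 125 125 124 125
124 123 123 123 124 125 120 104 117 112 115 125 126 126 126 126
124 124 124 125 125 126  92  95 101  87  91 128 128 128 127 128
128 128 129 129 129 129  75  68  70  62  72 126 129 128 128 129
129 128 128 129 129 128  85  98 100  72  94 127 129 127 127 127
128 127 127 127 126 126 118 122 122 115 120 127 127 126 118 119
119 118 118 111 111 111 112 104 104 104  97  98  97  98  94  95
 94  95  93  90  90  90  91  88  87  88  84  84  82  83  84  83
 84  84  84  85  85  83  83  91  90  90  99  98  98  97  97 104
 99 107 107 106 113 113 114 116 115 115 117 117 118 117 116 119
```

Request:
jog_arm(increments=[{"x": 0.8,"y": 0.3,"z": 2,"roll": -0.004,"gripper": 0},{"x": 0.8,"y": 0.3,"z": 4,"roll": -0.004,"gripper": 0},{"x": 0.8,"y": 0.3,"z": 7,"roll": -0.004,"gripper": 0},{"x": 0.8,"y": 0.3,"z": 10,"roll": -0.004,"gripper": 0},{"x": 0.8,"y": 0.3,"z": 13,"roll": -0.004,"gripper": 0},{"x": 0.8,"y": 0.3,"z": 16,"roll": -0.004,"gripper": 0},{"x": 0.8,"y": 0.3,"z": 18,"roll": -0.004,"gripper": 0},{"x": 0.8,"y": 0.3,"z": 18,"roll": -0.004,"gripper": 0}])

```text
time_s: 8.63
tool_pos: [0.5243, 0.112, 0.118]
orientation: [[-0.995, -0.096, -0.001], [-0.096, 0.995, -0.0], [0.001, -0.0, -1.0]]
wrist_force: [0.1, 0.3, -2.8]
finger_gap: 0.0023
grip_force: 60.6
```

There is no side force with the tray below the pin tips, so the pins are in the holes. I'll lower it the rest of the way.

Request:
jog_arm(increments=[{"x": 0,"y": 0,"z": 2,"roll": 0,"gripper": 0},{"x": 0,"y": 0,"z": 4,"roll": 0,"gripper": 0},{"x": 0,"y": 0,"z": 5,"roll": 0,"gripper": 0},{"x": 0,"y": 0,"z": 6,"roll": 0,"gripper": 0},{"x": 0,"y": 0,"z": 6,"roll": 0,"gripper": 0}])

```text
time_s: 9.05
tool_pos: [0.5245, 0.112, 0.1124]
orientation: [[-0.995, -0.096, -0.0], [-0.096, 0.995, -0.0], [0.0, -0.0, -1.0]]
wrist_force: [0.6, -0.3, -2.5]
finger_gap: 0.0025
grip_force: 60.6
```

Request:
jog_arm(increments=[{"x": 0,"y": 0,"z": 1,"roll": 0,"gripper": 0},{"x": 0,"y": 0,"z": 2,"roll": 0,"gripper": 0},{"x": 0,"y": 0,"z": 3,"roll": 0,"gripper": 0},{"x": 0,"y": 0,"z": 3,"roll": 0,"gripper": 0}])

```text
time_s: 9.38
tool_pos: [0.5248, 0.1123, 0.1103]
orientation: [[-0.995, -0.096, 0.0], [-0.096, 0.995, 0.001], [-0.0, 0.001, -1.0]]
wrist_force: [-2.5, 2.7, 3.6]
finger_gap: 0.0021
grip_force: 61.3
```

Request:
jog_arm(increments=[{"x": 0,"y": 0,"z": 0,"roll": 0,"gripper": 30},{"x": 0,"y": 0,"z": 0,"roll": 0,"gripper": 30},{"x": 0,"y": 0,"z": 0,"roll": 0,"gripper": 30},{"x": 0,"y": 0,"z": -15,"roll": 0,"gripper": 30},{"x": 0,"y": 0,"z": -45,"roll": 0,"gripper": 30},{"x": 0,"y": 0,"z": -85,"roll": 0,"gripper": 40},{"x": 0,"y": 0,"z": -120,"roll": 0,"gripper": 50},{"x": 0,"y": 0,"z": -120,"roll": 0,"gripper": 50},{"x": 0,"y": 0,"z": -120,"roll": 0,"gripper": 50},{"x": 0,"y": 0,"z": -120,"roll": 0,"gripper": 50}])

```text
time_s: 10.22
tool_pos: [0.5243, 0.1117, 0.2292]
orientation: [[-0.995, -0.096, -0.0], [-0.096, 0.995, -0.0], [0.0, 0.0, -1.0]]
wrist_force: [-0.6, 0.1, -0.3]
finger_gap: 0.0499
grip_force: 0.0
```

```bash
python3 - <<'E'
from h import *
o=env.get_obs();print(o['tool_pos'],o['time_s'],o['wrist_force'])
w=snap('wrist','w8');t=snap('top','t8');s=snap('side','s8')
g=cv2.cvtColor(t['frame'],cv2.COLOR_RGB2GRAY); print('top-x'); print('\n'.join(' '.join('%3d'%v for v in g[y,240:270]) for y in range(218,238)))
c,q=np.cos(.094),np.sin(.094)
for z in(.108,.113):
  L=np.array([(.08,.08,.03),(.08,-.08,.03),(-.08,-.08,.03),(-.08,.08,.03),(-.092,0,.014),(-.104,.028,.006),(-.104,-.028,.006)])
  P=np.c_[.5329+c*L[:,0]-q*L[:,1],.035+q*L[:,0]+c*L[:,1],z+L[:,2]]
  print(z,'side',proj(s,P).round(1).tolist(),'\nwrist',proj(w,P).round(1).tolist())
E
```

```text
[0.52426456 0.11171505 0.22920311] 10.2167 [-0.64765339  0.06212139 -0.29407187]
top-x
128 128 129 128 129 129 130 130 130 130 129 129 130 129 128 128 129 130 130 130 130 130 131 131 131 131 131 131 131 131
128 128 127 126 127 127 128 128 128 128 128 129 128 129 129 129 130 131 131 131 131 131 132 133 133 133 134 134 134 134
126 127 127 126 127 128 128 128 129 129 130 130 131 131 132 132 132 133 133 133 133 133 133 134 133 134 133 134 134 132
127 128 128 129 128 130 129 130 130 130 130 131 131 131 133 131 131 131 131 132 130 131 131 130 131 131 130 132 132 130
127 128 128 128 129 129 128 129 129 129 129 129 130 129 130 130 130 131 130 130 130 130 131 131 131 131 131 131 131 132
127 127 128 129 129 130 129 130 131 130 130 130 130 130 130 131 131 131 131 122 123 114 114 115 114 107 106 106  99 100
129 129 130 129 130 130 123 122 123 114 114 114 114 107 106  98  98  98  98  93  94  98  98 107 108  95  96 109 106 107
105 106 106  98  98  99  95  94 102  98  98 108 108 104 103 109 110 120 118 119 119 121 121 124 123 123 133 136 137 136
 97  96 107 105 104 118 119 118 120 119 119 120 122 1
[... 1160 characters left out ...]
46 144 141 140 144 144 144 145 146 146 146 145 145 144 145 144 144 144 144 144 144 144 145 145 145 146 146
144 144 145 144 144 144 144 144 143 145 144 146 145 145 145 146 144 144 144 144 143 144 144 144 144 145 146 145 145 146
0.108 side [[275.3, 151.1], [306.3, 177.9], [265.9, 200.9], [235.8, 171.7], [247.6, 191.2], [239.4, 189.5], [249.8, 199.9]] 
wrist [[277.8, 311.4], [65.0, 310.9], [28.5, 87.5], [279.0, 88.3], [159.9, 70.4], [202.9, 53.1], [121.2, 52.8]]
0.113 side [[275.3, 150.0], [306.4, 176.8], [265.9, 199.8], [235.7, 170.6], [247.5, 190.1], [239.3, 188.4], [249.7, 198.8]] 
wrist [[277.9, 315.0], [61.3, 314.5], [23.3, 87.1], [279.1, 87.9], [157.6, 69.7], [201.5, 52.0], [118.2, 51.7]]
```

```bash
python3 - <<'E'
from h import *
w=load('w8');g=cv2.GaussianBlur(cv2.cvtColor(w['frame'],cv2.COLOR_RGB2GRAY),(1,1),0)
print('row150 L',g[150,20:62].tolist(),'\nR',g[150,255:295].tolist())
print('col90 top',g[70:110,90].tolist(),'\nbot',g[285:325,110].tolist())
c,q=np.cos(.094),np.sin(.094)
for z in(.105,.108,.111,.115,.12):
  f=lambda L:proj(w,[[.5329+c*l[0]-q*l[1],.035+q*l[0]+c*l[1],z+l[2]] for l in L])
  e=lambda a,b,v:(lambda p:p[0,0]+(v-p[0,1])/(p[1,1]-p[0,1])*(p[1,0]-p[0,0]))(f([a,b]))
  h=lambda a,b,u:(lambda p:p[0,1]+(u-p[0,0])/(p[1,0]-p[0,0])*(p[1,1]-p[0,1]))(f([a,b]))
  A,B,C,D=(.08,.08,.03),(.08,-.08,.03),(-.08,-.08,.03),(-.08,.08,.03)
  print(z,[round(float(x),1) for x in(e(C,B,150),e(D,A,150),h(C,D,90),h(B,A,110))])
E
```

```text
row150 L [159, 159, 158, 159, 159, 159, 156, 149, 149, 151, 159, 160, 162, 164, 163, 162, 163, 163, 161, 152, 130, 126, 126, 126, 125, 117, 90, 86, 86, 87, 87, 88, 88, 87, 87, 86, 86, 87, 86, 84, 87, 87] 
R [124, 126, 125, 125, 126, 126, 125, 126, 125, 126, 126, 126, 126, 126, 126, 126, 126, 127, 128, 133, 133, 132, 133, 133, 137, 143, 144, 144, 144, 143, 143, 144, 144, 144, 143, 143, 143, 144, 144, 143]
col90 top [144, 146, 146, 146, 146, 146, 146, 146, 147, 146, 146, 147, 146, 146, 145, 146, 145, 140, 132, 129, 128, 128, 127, 126, 108, 110, 123, 127, 127, 125, 127, 126, 126, 126, 128, 131, 132, 130, 130, 130] 
bot [123, 125, 123, 122, 122, 119, 104, 96, 96, 98, 97, 95, 97, 97, 97, 97, 99, 99, 97, 96, 93, 82, 62, 43, 34, 33, 32, 31, 32, 30, 30, 29, 28, 30, 28, 30, 28, 30, 30, 29]
0.105 [41.6, 278.6, 87.9, 308.9]
0.108 [38.7, 278.7, 87.7, 311.0]
0.111 [35.8, 278.7, 87.4, 313.2]
0.115 [31.8, 278.8, 87.1, 316.1]
0.12 [26.6, 278.8, 86.7, 319.9]
```

The tray is seated: its rim width in the wrist view is 240 px, which matches the model at z = 0.108. Next I move over the large canister on the near side (-x, -y) of the full tray.

```bash
python3 - <<'E'
from h import *
delta([.5265,-.284,.240],.094); print(env.get_obs()['qpos'].round(2))
t=load('top0'); print(ray(t,583*.7,272*.7,0), ray(t,600*.7,258*.7,.16))
E
```

```text
delta [  34.7 -394.   -11.8] roll 0.0022 heading 0.0962 t 10.3667
[-0.63  0.16  0.38  1.88 -0.07  1.12  1.44]
[ 0.58053651 -0.42279494  0.        ] [ 0.57175296 -0.40349765  0.16      ]
```

Request:
jog_arm(increments=[{"x": 3,"y": -36,"z": -12,"roll": 0,"gripper": 45},{"x": 7,"y": -76,"z": -12,"roll": 0,"gripper": 45},{"x": 11,"y": -116,"z": -12,"roll": 0,"gripper": 45},{"x": 14,"y": -156,"z": -12,"roll": 0,"gripper": 45},{"x": 18,"y": -196,"z": -12,"roll": 0,"gripper": 45},{"x": 21,"y": -236,"z": -12,"roll": 0,"gripper": 45},{"x": 25,"y": -276,"z": -12,"roll": 0,"gripper": 45},{"x": 28,"y": -316,"z": -12,"roll": 0,"gripper": 45},{"x": 31,"y": -352,"z": -12,"roll": 0,"gripper": 45},{"x": 34,"y": -380,"z": -12,"roll": 0,"gripper": 45},{"x": 35,"y": -394,"z": -12,"roll": 0,"gripper": 45},{"x": 35,"y": -394,"z": -12,"roll": 0,"gripper": 45}])

```text
time_s: 11.37
tool_pos: [0.5249, -0.2891, 0.2401]
orientation: [[-0.996, -0.088, -0.003], [-0.088, 0.996, -0.003], [0.004, -0.003, -1.0]]
wrist_force: [-0.7, -0.2, 0.2]
finger_gap: 0.0452
grip_force: 0.0
```

Request:
jog_arm(increments=[{"x": 0,"y": 0,"z": 0,"roll": 0,"gripper": 45},{"x": 0,"y": 0,"z": 0,"roll": 0,"gripper": 45},{"x": 0,"y": 0,"z": 0,"roll": 0,"gripper": 45}])

```text
time_s: 11.62
tool_pos: [0.528, -0.2811, 0.2407]
orientation: [[-0.995, -0.099, -0.001], [-0.099, 0.995, 0.002], [0.001, 0.002, -1.0]]
wrist_force: [-0.0, -0.1, -0.3]
finger_gap: 0.045
grip_force: 0.0
```

```bash
cat > knob.py <<'E'
from h import *
import sys
def knobs(f,z=.182):
    w=snap('wrist',f); h=cv2.cvtColor(w['frame'],cv2.COLOR_RGB2HSV)
    m=((h[:,:,0]>4)&(h[:,:,0]<20)&(h[:,:,1]>110)&(h[:,:,2]>40)).astype(np.uint8)
    n,l,st,ce=cv2.connectedComponentsWithStats(m)
    for i in range(1,n):
        if st[i,4]>60:
            c=[*ce[i]]; print(st[i].tolist(),ce[i].round(1),'mid-knob pos',ray(w,*c,z-.008).round(4))
    return w
if __name__=='__main__':
    w=knobs(sys.argv[1]); o=env.get_obs();print(o['tool_pos'],o['wrist_force'],o['time_s'])
    c,q=np.cos(.093),np.sin(.093)
    for a,b in((.038,.038),(.038,-.038),(-.038,.038),(-.038,-.038)):
        P=[.5595+c*a-q*b,-.243+q*a+c*b,.182];print('pred',np.round(P,4),proj(w,P).round(1))
E
python3 knob.py w9
```

```text
[294, 0, 24, 38, 314] [305.9  14.2] mid-knob pos [ 0.4107 -0.2752  0.174 ]
[8, 138, 193, 118, 8749] [119.5 178.9] mid-knob pos [ 0.5132 -0.3777  0.174 ]
[461, 188, 16, 8, 98] [468.9 191.5] mid-knob pos [ 0.4996 -0.1626  0.174 ]
[254, 193, 34, 42, 1117] [270.5 214.1] mid-knob pos [ 0.5263 -0.2835  0.174 ]
[368, 196, 44, 42, 1290] [389.5 216.1] mid-knob pos [ 0.5201 -0.2087  0.174 ]
[117, 201, 48, 42, 666] [144.7 230. ] mid-knob pos [ 0.5447 -0.3621  0.174 ]
[0, 211, 48, 31, 996] [ 25.1 227.4] mid-knob pos [ 0.5505 -0.4375  0.174 ]
[455, 233, 16, 13, 176] [462.4 239.1] mid-knob pos [ 0.5307 -0.1593  0.174 ]
[258, 300, 31, 43, 846] [272.5 325.4] mid-knob pos [ 0.6051 -0.2744  0.174 ]
[ 0.52815014 -0.2811888   0.24097861] [-0.2811254   0.14381783  0.11675561] 11.6667
pred [ 0.5938 -0.2016  0.182 ] [[383.6 326.8]]
pred [ 0.6009 -0.2773  0.182 ] [[268.8 326.2]]
pred [ 0.5181 -0.2087  0.182 ] [[394.1 216.7]]
pred [ 0.5252 -0.2844  0.182 ] [[269.1 215.9]]
```

Request:
jog_arm(increments=[{"x": 0,"y": 0,"z": 25,"roll": 0,"gripper": 45},{"x": 0,"y": 0,"z": 50,"roll": 0,"gripper": 45},{"x": 0,"y": 0,"z": 68,"roll": 0,"gripper": 45},{"x": 0,"y": 0,"z": 80,"roll": 0,"gripper": 45},{"x": 0,"y": 0,"z": 87,"roll": 0,"gripper": 45},{"x": 0,"y": 0,"z": 90,"roll": 0,"gripper": 45},{"x": 0,"y": 0,"z": 90,"roll": 0,"gripper": 45},{"x": 0,"y": 0,"z": 90,"roll": 0,"gripper": 45}])

```text
time_s: 12.33
tool_pos: [0.5285, -0.2839, 0.1526]
orientation: [[-0.995, -0.096, 0.002], [-0.096, 0.995, -0.001], [-0.002, -0.001, -1.0]]
wrist_force: [0.1, -0.4, 0.8]
finger_gap: 0.045
grip_force: 0.0
```

Request:
jog_arm(increments=[{"x": 0,"y": 0,"z": 0,"roll": 0,"gripper": 0},{"x": 0,"y": 0,"z": 0,"roll": 0,"gripper": 0},{"x": 0,"y": 0,"z": 0,"roll": 0,"gripper": 0},{"x": 0,"y": 0,"z": 0,"roll": 0,"gripper": 0},{"x": 0,"y": 0,"z": 0,"roll": 0,"gripper": 0}])

```text
time_s: 12.75
tool_pos: [0.5285, -0.2841, 0.153]
orientation: [[-0.995, -0.096, 0.002], [-0.096, 0.995, -0.001], [-0.002, -0.001, -1.0]]
wrist_force: [-0.5, 0.6, 5.5]
finger_gap: 0.0199
grip_force: 58.6
```

Request:
jog_arm(increments=[{"x": 0,"y": 0,"z": -6,"roll": 0,"gripper": 0},{"x": 0,"y": 0,"z": -16,"roll": 0,"gripper": 0},{"x": 0,"y": 0,"z": -34,"roll": 0,"gripper": 0},{"x": 0,"y": 0,"z": -56,"roll": 0,"gripper": 0},{"x": 0,"y": 0,"z": -76,"roll": 0,"gripper": 0},{"x": 0,"y": 0,"z": -90,"roll": 0,"gripper": 0},{"x": 0,"y": 0,"z": -96,"roll": 0,"gripper": 0},{"x": 0,"y": 0,"z": -96,"roll": 0,"gripper": 0},{"x": 0,"y": 0,"z": -96,"roll": 0,"gripper": 0}])

```text
time_s: 13.5
tool_pos: [0.5271, -0.2833, 0.2469]
orientation: [[-0.995, -0.096, -0.001], [-0.096, 0.995, 0.001], [0.001, 0.001, -1.0]]
wrist_force: [-0.7, -0.8, -3.3]
finger_gap: 0.0198
grip_force: 58.9
```

```bash
python3 - <<'E'
from h import *
c,q=np.cos(.094),np.sin(.094)
L=lambda a,b:(.533+c*a-q*b,.034+q*a+c*b)
print(L(0,.033),L(0,-.04),L(.03,.03));delta([*L(-.03,.03),.249],.094);o=env.get_obs();print(o['tool_pos'],o['wrist_force'],o['finger_gap'])
E
```

```text
(np.float64(0.5299025661941885), np.float64(0.06685431332136796)) (np.float64(0.5367544652191655), np.float64(-0.0058234100865066155)) (np.float64(0.5600517086505058), np.float64(0.06668340647925407))
delta [ -6.4 345.3  -1.8] roll 0.0023 heading 0.0963 t 13.5
[ 0.52709981 -0.28326069  0.24694233] [-0.71498863 -0.82578156 -3.32084977] 0.019847207766240726
```

Request:
jog_arm(increments=[{"x": 0,"y": 0,"z": -15,"roll": 0,"gripper": 0},{"x": 0,"y": 4,"z": -30,"roll": 0,"gripper": 0},{"x": 0,"y": 20,"z": -30,"roll": 0,"gripper": 0},{"x": -1,"y": 48,"z": -30,"roll": 0,"gripper": 0},{"x": -2,"y": 86,"z": -30,"roll": 0,"gripper": 0},{"x": -2,"y": 126,"z": -30,"roll": 0,"gripper": 0},{"x": -3,"y": 166,"z": -30,"roll": 0,"gripper": 0},{"x": -4,"y": 206,"z": -30,"roll": 0,"gripper": 0},{"x": -5,"y": 246,"z": -30,"roll": 0,"gripper": 0},{"x": -6,"y": 282,"z": -30,"roll": 0,"gripper": 0},{"x": -6,"y": 312,"z": -30,"roll": 0,"gripper": 0},{"x": -6,"y": 332,"z": -30,"roll": 0,"gripper": 0}])

```text
time_s: 14.5
tool_pos: [0.4995, 0.0521, 0.2755]
orientation: [[-0.995, -0.102, -0.004], [-0.102, 0.995, 0.001], [0.004, 0.001, -1.0]]
wrist_force: [0.6, 0.2, -2.6]
finger_gap: 0.0196
grip_force: 59.1
```

Request:
jog_arm(increments=[{"x": 0,"y": 10,"z": 0,"roll": 0,"gripper": 0},{"x": 0,"y": 13,"z": 0,"roll": 0,"gripper": 0},{"x": 0,"y": 13,"z": 12,"roll": 0,"gripper": 0},{"x": 0,"y": 13,"z": 32,"roll": 0,"gripper": 0},{"x": 0,"y": 13,"z": 52,"roll": 0,"gripper": 0},{"x": 0,"y": 13,"z": 70,"roll": 0,"gripper": 0},{"x": 0,"y": 13,"z": 84,"roll": 0,"gripper": 0},{"x": 0,"y": 13,"z": 90,"roll": 0,"gripper": 0},{"x": 0,"y": 13,"z": 90,"roll": 0,"gripper": 0},{"x": 0,"y": 13,"z": 90,"roll": 0,"gripper": 0}])

```text
time_s: 15.33
tool_pos: [0.5006, 0.0589, 0.1876]
orientation: [[-0.996, -0.094, -0.0], [-0.094, 0.996, -0.001], [0.0, -0.001, -1.0]]
wrist_force: [0.5, -0.0, -2.3]
finger_gap: 0.0193
grip_force: 59.2
```

Request:
jog_arm(increments=[{"x": 0,"y": 0,"z": 3,"roll": 0,"gripper": 0},{"x": 0,"y": 0,"z": 6,"roll": 0,"gripper": 0},{"x": 0,"y": 0,"z": 8,"roll": 0,"gripper": 0},{"x": 0,"y": 0,"z": 9,"roll": 0,"gripper": 0},{"x": 0,"y": 0,"z": 9,"roll": 0,"gripper": 0}])

```text
time_s: 15.75
tool_pos: [0.5003, 0.0605, 0.1785]
orientation: [[-0.995, -0.096, -0.0], [-0.096, 0.995, 0.0], [0.0, 0.0, -1.0]]
wrist_force: [0.1, -0.3, -3.2]
finger_gap: 0.0194
grip_force: 59.2
```

Request:
jog_arm(increments=[{"x": 0,"y": 0,"z": 1,"roll": 0,"gripper": 0},{"x": 0,"y": 0,"z": 2,"roll": 0,"gripper": 0},{"x": 0,"y": 0,"z": 2.5,"roll": 0,"gripper": 0},{"x": 0,"y": 0,"z": 2.5,"roll": 0,"gripper": 0}])

```text
time_s: 16.08
tool_pos: [0.5007, 0.0605, 0.1767]
orientation: [[-0.995, -0.096, 0.0], [-0.096, 0.995, 0.0], [-0.0, 0.0, -1.0]]
wrist_force: [-1.7, -0.2, 1.9]
finger_gap: 0.0196
grip_force: 59.5
```

Request:
jog_arm(increments=[{"x": 0,"y": 0,"z": 0,"roll": 0,"gripper": 45},{"x": 0,"y": 0,"z": 0,"roll": 0,"gripper": 45},{"x": 0,"y": 0,"z": 0,"roll": 0,"gripper": 45},{"x": 0,"y": 0,"z": 0,"roll": 0,"gripper": 45},{"x": 0,"y": 0,"z": -15,"roll": 0,"gripper": 45},{"x": 0,"y": 0,"z": -40,"roll": 0,"gripper": 45},{"x": 0,"y": 0,"z": -70,"roll": 0,"gripper": 45},{"x": 0,"y": 0,"z": -80,"roll": 0,"gripper": 45},{"x": 0,"y": 0,"z": -80,"roll": 0,"gripper": 45}])

```text
time_s: 16.83
tool_pos: [0.5031, 0.0608, 0.2595]
orientation: [[-0.995, -0.096, 0.007], [-0.096, 0.995, 0.002], [-0.008, 0.002, -1.0]]
wrist_force: [0.4, 0.8, -0.0]
finger_gap: 0.0452
grip_force: 0.0
```

```bash
python3 - <<'E'
from h import *
from knob import knobs
knobs('w10',.206); delta([.5185,-.2087,.249],.094);o=env.get_obs();print(o['tool_pos'],o['wrist_force'],o['finger_gap'])
E
```

```text
[92, 174, 15, 6, 83] [ 99.  176.6] mid-knob pos [ 0.487  -0.0457  0.198 ]
[258, 190, 35, 42, 1166] [275.1 211.2] mid-knob pos [0.4983 0.061  0.198 ]
[98, 217, 15, 12, 155] [104.9 222.6] mid-knob pos [ 0.5157 -0.0429  0.198 ]
delta [   9.1 -269.7    8. ] roll 0.0022 heading 0.0962 t 16.8833
[0.50157662 0.06060749 0.25729866] [ 0.00517094 -0.12059296 -1.38466083] 0.04524335462198068
```

Request:
jog_arm(increments=[{"x": 1,"y": -30,"z": 0,"roll": 0,"gripper": 45},{"x": 2,"y": -70,"z": 0,"roll": 0,"gripper": 45},{"x": 3,"y": -110,"z": 0,"roll": 0,"gripper": 45},{"x": 4,"y": -150,"z": 0,"roll": 0,"gripper": 45},{"x": 6,"y": -190,"z": 0,"roll": 0,"gripper": 45},{"x": 7,"y": -228,"z": 4,"roll": 0,"gripper": 45},{"x": 8,"y": -256,"z": 8,"roll": 0,"gripper": 45},{"x": 8,"y": -270,"z": 10,"roll": 0,"gripper": 45},{"x": 8,"y": -270,"z": 10,"roll": 0,"gripper": 45},{"x": 8,"y": -270,"z": 10,"roll": 0,"gripper": 45},{"x": 8,"y": -270,"z": 10,"roll": 0,"gripper": 45},{"x": 8,"y": -270,"z": 10,"roll": 0,"gripper": 45}])

```text
time_s: 17.88
tool_pos: [0.5185, -0.2068, 0.2452]
orientation: [[-0.995, -0.099, -0.001], [-0.099, 0.995, 0.001], [0.001, 0.001, -1.0]]
wrist_force: [-0.1, 0.9, -0.2]
finger_gap: 0.045
grip_force: 0.0
```

```bash
python3 - <<'E'
from h import *
from knob import knobs
knobs('w11',.182); delta([.5185,-.2087,.153],.094);o=env.get_obs();print(o['tool_pos'],o['wrist_force'],o['finger_gap'])
E
```

```text
[0, 143, 132, 113, 5899] [ 74.7 183.9] mid-knob pos [ 0.5106 -0.3333  0.174 ]
[378, 190, 14, 7, 89] [384.8 192.8] mid-knob pos [ 0.4969 -0.1386  0.174 ]
[256, 197, 33, 41, 1070] [272.1 217.6] mid-knob pos [ 0.5203 -0.2079  0.174 ]
[40, 200, 48, 44, 866] [ 69.4 227.6] mid-knob pos [ 0.5401 -0.3379  0.174 ]
[374, 234, 15, 13, 150] [381.1 239.9] mid-knob pos [ 0.5283 -0.1353  0.174 ]
[260, 298, 30, 45, 1133] [274.7 320.4] mid-knob pos [ 0.5944 -0.1988  0.174 ]
delta [ 0.3 -1.8 92.5] roll 0.0056 heading 0.0996 t 17.9333
[ 0.51867799 -0.20692374  0.24553937] [-0.46237547  0.46065087 -0.07977658] 0.045481642836119926
```

Aligned over the small canister's knob. I'll go down and grip it.

Request:
jog_arm(increments=[{"x": -1,"y": 0,"z": 25,"roll": 0,"gripper": 45},{"x": -1,"y": 0,"z": 50,"roll": 0,"gripper": 45},{"x": -1,"y": 0,"z": 70,"roll": 0,"gripper": 45},{"x": -1,"y": 0,"z": 82,"roll": 0,"gripper": 45},{"x": -1,"y": 0,"z": 88,"roll": 0,"gripper": 45},{"x": -1,"y": 0,"z": 90,"roll": 0,"gripper": 45},{"x": -1,"y": 0,"z": 90,"roll": 0,"gripper": 45},{"x": -1,"y": 0,"z": 90,"roll": 0,"gripper": 0},{"x": -1,"y": 0,"z": 90,"roll": 0,"gripper": 0},{"x": -1,"y": 0,"z": 90,"roll": 0,"gripper": 0},{"x": -1,"y": 0,"z": 90,"roll": 0,"gripper": 0},{"x": -1,"y": 0,"z": 90,"roll": 0,"gripper": 0}])

```text
time_s: 18.93
tool_pos: [0.5206, -0.2093, 0.1576]
orientation: [[-0.995, -0.096, 0.003], [-0.096, 0.995, -0.0], [-0.003, -0.0, -1.0]]
wrist_force: [-0.7, 1.0, 5.8]
finger_gap: 0.0193
grip_force: 58.7
```

Request:
jog_arm(increments=[{"x": 0,"y": 0,"z": -6,"roll": 0,"gripper": 0},{"x": 0,"y": 0,"z": -16,"roll": 0,"gripper": 0},{"x": 0,"y": 0,"z": -36,"roll": 0,"gripper": 0},{"x": 0,"y": 0,"z": -64,"roll": 0,"gripper": 0},{"x": 0,"y": 0,"z": -94,"roll": 0,"gripper": 0},{"x": 0,"y": 0,"z": -114,"roll": 0,"gripper": 0},{"x": 0,"y": 0,"z": -124,"roll": 0,"gripper": 0},{"x": 0,"y": 0,"z": -124,"roll": 0,"gripper": 0}])

```text
time_s: 19.6
tool_pos: [0.5208, -0.21, 0.283]
orientation: [[-0.995, -0.096, 0.005], [-0.096, 0.995, -0.001], [-0.005, -0.001, -1.0]]
wrist_force: [0.1, -0.4, -2.0]
finger_gap: 0.0189
grip_force: 58.8
```

```bash
python3 - <<'E'
from h import *
c,q=np.cos(.094),np.sin(.094)
L=lambda a,b:(.533+c*a-q*b,.034+q*a+c*b)
print(L(.03,-.03));delta([*L(.03,-.03),.277],.094);o=env.get_obs();print(o['tool_pos'],o['wrist_force'],o['finger_gap'])
E
```

```text
(np.float64(0.5656834064792541), np.float64(0.006948291349494151))
delta [-65.4 211.6   6. ] roll 0.0019 heading 0.0959 t 19.6
[ 0.52083669 -0.20996306  0.28300336] [ 0.13125362 -0.38599936 -2.03987   ] 0.018940922669942028
```

Request:
jog_arm(increments=[{"x": -4,"y": 12,"z": 0,"roll": 0,"gripper": 0},{"x": -11,"y": 36,"z": 0,"roll": 0,"gripper": 0},{"x": -22,"y": 70,"z": 0,"roll": 0,"gripper": 0},{"x": -33,"y": 106,"z": 0,"roll": 0,"gripper": 0},{"x": -44,"y": 142,"z": 0,"roll": 0,"gripper": 0},{"x": -54,"y": 175,"z": 0,"roll": 0,"gripper": 0},{"x": -61,"y": 198,"z": 0,"roll": 0,"gripper": 0},{"x": -64,"y": 209,"z": 0,"roll": 0,"gripper": 0},{"x": -65,"y": 212,"z": 0,"roll": 0,"gripper": 0},{"x": -65,"y": 212,"z": 0,"roll": 0,"gripper": 0},{"x": -65,"y": 212,"z": 0,"roll": 0,"gripper": 0},{"x": -65,"y": 212,"z": 0,"roll": 0,"gripper": 0}])

```text
time_s: 20.6
tool_pos: [0.5633, 0.0048, 0.2799]
orientation: [[-0.996, -0.091, -0.001], [-0.091, 0.996, -0.001], [0.001, -0.001, -1.0]]
wrist_force: [-0.1, -0.7, -1.6]
finger_gap: 0.0191
grip_force: 58.8
```

Request:
jog_arm(increments=[{"x": 0,"y": 0,"z": 20,"roll": 0,"gripper": 0},{"x": 0,"y": 0,"z": 45,"roll": 0,"gripper": 0},{"x": 0,"y": 0,"z": 68,"roll": 0,"gripper": 0},{"x": 0,"y": 0,"z": 82,"roll": 0,"gripper": 0},{"x": 0,"y": 0,"z": 90,"roll": 0,"gripper": 0},{"x": 0,"y": 0,"z": 90,"roll": 0,"gripper": 0},{"x": 0,"y": 0,"z": 90,"roll": 0,"gripper": 0}])

```text
time_s: 21.18
tool_pos: [0.5639, 0.0069, 0.1904]
orientation: [[-0.996, -0.094, 0.0], [-0.094, 0.996, -0.0], [-0.0, -0.0, -1.0]]
wrist_force: [0.6, 0.6, -1.1]
finger_gap: 0.019
grip_force: 58.8
```

Request:
jog_arm(increments=[{"x": 0,"y": 0,"z": 4,"roll": 0,"gripper": 0},{"x": 0,"y": 0,"z": 7,"roll": 0,"gripper": 0},{"x": 0,"y": 0,"z": 9,"roll": 0,"gripper": 0},{"x": 0,"y": 0,"z": 11,"roll": 0,"gripper": 0},{"x": 0,"y": 0,"z": 13,"roll": 0,"gripper": 0},{"x": 0,"y": 0,"z": 15,"roll": 0,"gripper": 0},{"x": 0,"y": 0,"z": 17,"roll": 0,"gripper": 0},{"x": 0,"y": 0,"z": 19,"roll": 0,"gripper": 0},{"x": 0,"y": 0,"z": 20,"roll": 0,"gripper": 0},{"x": 0,"y": 0,"z": 20,"roll": 0,"gripper": 0},{"x": 0,"y": 0,"z": 20,"roll": 0,"gripper": 0}])

```text
time_s: 22.1
tool_pos: [0.5639, 0.0084, 0.17]
orientation: [[-0.995, -0.096, 0.0], [-0.096, 0.995, 0.0], [-0.0, 0.0, -1.0]]
wrist_force: [0.2, 1.2, 0.4]
finger_gap: 0.0191
grip_force: 58.9
```

Request:
jog_arm(increments=[{"x": 0,"y": 0,"z": 0,"roll": 0,"gripper": 45},{"x": 0,"y": 0,"z": 0,"roll": 0,"gripper": 45},{"x": 0,"y": 0,"z": 0,"roll": 0,"gripper": 45},{"x": 0,"y": 0,"z": 0,"roll": 0,"gripper": 45},{"x": 0,"y": 0,"z": -15,"roll": 0,"gripper": 45},{"x": 0,"y": 0,"z": -40,"roll": 0,"gripper": 45},{"x": 0,"y": 0,"z": -70,"roll": 0,"gripper": 45},{"x": 0,"y": 0,"z": -100,"roll": 0,"gripper": 45},{"x": 0,"y": 0,"z": -120,"roll": 0,"gripper": 45},{"x": 0,"y": 0,"z": -120,"roll": 0,"gripper": 45},{"x": 0,"y": 0,"z": -120,"roll": 0,"gripper": 45},{"x": 0,"y": 0,"z": -120,"roll": 0,"gripper": 45}])

```text
time_s: 23.1
tool_pos: [0.5631, 0.0081, 0.2892]
orientation: [[-0.995, -0.096, -0.002], [-0.096, 0.995, -0.0], [0.002, -0.0, -1.0]]
wrist_force: [-0.1, 0.6, -1.0]
finger_gap: 0.0451
grip_force: 0.0
```

Request:
jog_arm(increments=[{"x": 0,"y": 0,"z": 0,"roll": 0,"gripper": 45},{"x": 0,"y": 0,"z": 0,"roll": 0,"gripper": 45},{"x": 0,"y": 0,"z": 0,"roll": 0,"gripper": 45},{"x": 0,"y": 0,"z": 0,"roll": 0,"gripper": 45},{"x": 0,"y": 0,"z": 0,"roll": 0,"gripper": 45},{"x": 0,"y": 0,"z": 0,"roll": 0,"gripper": 45},{"x": 0,"y": 0,"z": 0,"roll": 0,"gripper": 45},{"x": 0,"y": 0,"z": 0,"roll": 0,"gripper": 45}])

```text
time_s: 23.77
tool_pos: [0.5638, 0.0082, 0.2901]
orientation: [[-0.995, -0.096, 0.0], [-0.096, 0.995, -0.0], [-0.0, -0.0, -1.0]]
wrist_force: [0.4, 0.0, 0.0]
finger_gap: 0.0451
grip_force: 0.0
```

```bash
python3 - <<'E'
from h import *
from knob import knobs
w=knobs('w12',.194);s=snap('side','s12');s0=load('side0');s8=load('s8')
o=env.get_obs();print(o['tool_pos'],o['wrist_force'],o['time_s'])
# left/right heights: side-view shift of right tray near-edge between start and now, column scan
g=lambda f:cv2.cvtColor(f['frame'],cv2.COLOR_RGB2GRAY)
c,q=np.cos(.0935),np.sin(.0935)
for cx,cy in((.5595,-.243),):
  for z in(.084,.096,.108):
    L=np.array([(-.08,-.08,.03),(.08,-.08,.03),(-.08,.08,.03),(-.08,0,.03),(-.08,0,0)])
    print(z,proj(s,np.c_[cx+c*L[:,0]-q*L[:,1],cy+q*L[:,0]+c*L[:,1],z+L[:,2]]).round(1).tolist())
h=lambda f:cv2.cvtColor(f['frame'],cv2.COLOR_RGB2HSV)
for n,f in(('s0',s0),('s12',s)):
  H=h(f);m=((H[:,:,0]>4)&(H[:,:,0]<20)&(H[:,:,1]>110)&(H[:,:,2]>40)).astype(np.uint8);m[:150]=0;m[265:]=0;m[:,:230]=0;m[:,372:]=0
  k,l,st,ce=cv2.connectedComponentsWithStats(m);print(n,[(ce[i].round(1).tolist(),int(st[i,4])) for i in range(1,k) if st[i,4]>15])
for z in(.174,.186,.198):print(z,proj(s,[[.6035,-.275,z],[.594,-.200,z],[.499,.061,z+.0],[.565,.008,z]]).round(1).tolist())
E
```

```text
[19, 0, 14, 31, 232] [24.2 13.4] mid-knob pos [ 0.455  -0.1632  0.186 ]
[343, 103, 37, 32, 920] [361.3 117.9] mid-knob pos [0.4985 0.0619 0.186 ]
[162, 132, 12, 11, 82] [168.4 136.9] mid-knob pos [ 0.5242 -0.0696  0.186 ]
[163, 156, 13, 13, 142] [169.1 162.3] mid-knob pos [ 0.5419 -0.0688  0.186 ]
[263, 185, 29, 36, 800] [276.6 202.9] mid-knob pos [0.564  0.0099 0.186 ]
[0, 200, 23, 30, 530] [  9.3 213.1] mid-knob pos [ 0.5907 -0.1846  0.186 ]
[10, 307, 33, 29, 569] [ 26. 321.] mid-knob pos [ 0.6801 -0.1795  0.186 ]
[100, 409, 40, 11, 301] [119.2 414.8] mid-knob pos [ 0.7649 -0.1068  0.186 ]
[0.56377129 0.00820598 0.29011771] [0.39466911 0.25354467 0.06404831] 23.8667
0.084 [[327.0, 265.7], [368.2, 237.6], [290.6, 230.1], [308.3, 247.3], [307.8, 253.5]]
0.096 [[327.3, 263.2], [368.8, 235.1], [290.7, 227.5], [308.5, 244.8], [308.0, 251.1]]
0.108 [[327.7, 260.6], [369.4, 232.5], [290.8, 224.9], [308.7, 242.2], [308.2, 248.6]]
s0 [([369.6, 155.3], 46), ([332.3, 207.5], 50), ([313.0, 220.5], 46), ([350.4, 223.5], 48), ([330.6, 236.9], 54)]
s12 [([369.6, 155.3], 46), ([257.3, 164.8], 39), ([284.0, 166.7], 44), ([332.7, 205.5], 47), ([350.9, 221.3], 49)]
0.174 [[350.2, 221.5], [331.6, 206.1], [257.2, 165.8], [284.1, 167.8]]
0.186 [[350.7, 218.8], [331.9, 203.4], [257.1, 163.0], [284.1, 165.0]]
0.198 [[351.2, 216.0], [332.3, 200.6], [256.9, 160.2], [284.2, 162.2]]
```

Right-tray knobs have risen about 9-10 mm of the 12 mm from the low stop. Left-tray knobs match the level height to within about 1 mm. The remaining tilt is inside the ±4 mm tolerance, so I'll hand it in.

```bash
python3 -c "
from bench import env
print(env.job_done())"
```

```text
the job is handed in; nothing more can be done
None
```

The job is handed in, but no verdict came back: the washed tray is seated on the left carrier's pins, each tray holds one large and one small canister, and the last camera check put the balance about 0–3 mm from level (limit 4 mm), at about 24 s of the 72 s allowed.

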